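# Nest two filter cells, one glass up and one glass down

### The job

Lay the two standing filter cells flat in the pockets of the nests of their own colour, fully home: the blue cell with its glass face up, the orange cell with its glass face down over the light port. Handle them gently (do not drop or knock them over, nor lay them on the bare bench), leave everything else on the bench where it is and do not hit the lens on its post.

Things in the scene. Friction and masses are not known exactly. Their poses are not given: they have to be found in the camera images.
- blue_cell: filter cell, black block 44 (x) x 64 (y) x 90 (z) mm, 0.3 kg; blue bezel and 50 mm round green glass on its front, silver plate with screws and blue stripe on its back. At first stands on its short end, glass facing -x (the robot) give or take 100 degrees. Origin: centre of that end; z along the 90 mm length, up at first; -x out of the glass, +x out of the back; plain sides at +y and -y.
- orange_cell: filter cell, black block 44 (x) x 64 (y) x 90 (z) mm, 0.3 kg; orange bezel and 50 mm round amber glass on its front, silver plate with screws and orange stripe on its back. At first stands on its short end, glass facing +x (away from it) give or take 100 degrees. Origin: centre of that end; z along the 90 mm length, up at first; -x out of the glass, +x out of the back; plain sides at +y and -y.
- blue_cell_mid (a point): middle of the blue cell's block, 45 mm along its z from its origin; its centre of mass is within 2 mm of it
- orange_cell_mid (a point): the same for the orange cell
- blue_nest: blue nest fixed to the bench, own x within 26 degrees of the robot's left: grey plate 119 (x) x 93 (y) x 15 mm with blue walls 12 mm thick, tops 29 mm above the bench. Halfway along both long sides a 60 mm wide finger notch cuts wall and plate down to the bench, leaving the plate 56 mm wide there. Origin: centre of the underside, z up.
- orange_nest: orange nest fixed to the bench, own x within 26 degrees of the robot's left: grey plate 119 (x) x 93 (y) x 15 mm with orange walls 12 mm thick, tops 29 mm above the bench. Halfway along both long sides a 60 mm wide finger notch cuts wall and plate down to the bench, leaving the plate 56 mm wide there. Origin: centre of the underside, z up. A white light port is set in its floor.
- blue_nest_floor (a point): centre of the blue pocket's floor, 15 mm above the bench, axes as the nest's. The pocket is 95 mm along x, 69 mm along y and 14 mm deep; a lying cell (44 mm high) fits with 2.5 mm to spare all round, either end first, and stands 30 mm proud
- orange_nest_floor (a point): centre of the orange pocket's floor, 15 mm above the bench, axes as the nest's. The pocket is 95 mm along x, 69 mm along y and 14 mm deep; a lying cell (44 mm high) fits with 2.5 mm to spare all round, either end first, and stands 30 mm proud
- level: bubble level, 75 mm long (own y), 20 mm wide, 20 mm high, loose; origin at the underside centre; bystander
- cap: white round cap, 60 mm diameter, 16 mm high, loose; origin at the underside centre; bystander
- driver: red-handled screwdriver, 170 mm long along own x, under 35 mm high, loose; origin under its middle; bystander
- pedestal: steel pedestal post, 38 mm foot, 25 mm post, 70 mm tall, upright, loose; origin at the underside centre; bystander
- meter: teal hand-held power meter lying flat, 170 (own x) x 92 x 34 mm, loose; origin at the underside centre; bystander
- lens_post: lens on a post, bolted down: 50 mm round foot, 13 mm post, white-rimmed 50 mm disc facing the robot, 125 mm tall in all; origin at the underside centre. Other equipment taller than the cells stands only beyond 0.78 m ahead of the robot or beyond 0.44 m to its sides
Not all that is in view belongs to the job. What is shaped like the orange_cell but purple or turquoise is not meant.

How it is judged:
By the outcome, as a careful person would: the job done as asked, in the order asked, and still so for the second after the job is handed in, with the robot touching nothing.
It also fails if it takes over 72 s, if anything falls off the work surface, if the arm or the gripper's body presses on something with over 40 N, if the wrist force passes 120 N, or if a joint passes its speed limit or range.

### The arm

A 6-joint arm with a two-finger parallel gripper is mounted at the origin on the work surface. World frame = base frame: x ahead of the robot, y to its left, z up, the work surface at z = 0. Lengths are in m, angles in degrees, forces in N, time in s.
With the tool pointing down it reaches from about 0.4 to 0.825 m from the base axis. Payload 7 kg.
Tool frame: the origin (TCP) lies on the centre line of the jaws, within the pads' length; the fingertips stand 8 mm ahead of it and the grasp point (between the pads) lies 11 mm behind it; z points along the fingers, y is the line along which they close (so a half turn about z gives the same grasp; the last joint's range is limited). The gripper opens to 88 mm and grips with 3 to 60 N. Pads are 19 mm wide; open, the fingers measure 130 mm over their backs; the gripper's body (78 mm by 193 mm) begins 47 mm behind the grasp point.
Start: joints at [93.684, 20.546, 0.682, 0, -70.136, -16.507], TCP at [0.15, 0.658, 0.235] pointing down, gripper open.
Joint ranges: [-176.03, 176.03], [-82.01, 121.73], [-58.28, 71.71], [-173.87, 95.51], [-174.79, -0.11], [-173.66, 173.66]. Speed limits (degrees/s): [136.94, 136.94, 172.46, 180, 180, 180].

### API

Orientations are given as [roll, pitch, yaw] about the fixed x, y, z axes, in that order (R = Rz(yaw) Ry(pitch) Rx(roll)).
In Python, from plant import ctrl, vision gives the robot as it stands. The module is installed in compiled form; this text tells all that it offers.
- The arm moves only by the tool move_arm, never from a script. Its argument "moves" is one flat list of numbers, 7 for each row, row after row: the finger opening in cm, from 0 to 8.76, then the shift along the tool's x, y, z in cm, then the turn, a rotation vector about the tool's x, y, z in rad. A call has 1 to 8 rows; each row shifts and turns the commanded pose from where the row before left it, along the tool's axes as they then stand; what a row does not reach is not made up. A row lasts 1/10 s, in which the tool goes at most 50 mm and 8.59 degrees, less where a joint would pass 70% of its speed; a pose out of reach is approached as far as the arm can. A call with a gripper value outside its range is refused whole. The fingers move at their own pace and stop on an object; the grip force is fixed at half the most. Time passes only in rows, so rows that do not move let the fingers close. It gives the time, the measured TCP pose, the force, the opening and the grip force at its end, in the units of the state.
- ctrl.get_obs(): the state, without advancing time (a new reading comes with each control period).
- vision.snapshot(name): name is "scene" or "top" or "wrist"; returns (picture, depth): 384x512x3 uint8, red, green, blue; 384x512 float32, m along the optical axis (not along the pixel's ray), 0 where there is no reading.
- vision.camera_model(name): a dict with "vertical_fov" (degrees; the focal length in pixels is half the picture's height over the tangent of half this angle, whatever the lens; pixels are square), "cx", "cy" (the principal point, pixels), "cam_to_world" (4x4, takes a point from camera to world coordinates). Camera axes: x right, y down, z forward; pixel columns grow to the right and rows downward; lengths in m; the calibration is good to about 2 mm. A picture is of the moment at which its call begins: read the wrist's pose just before it. camera_model takes no time and is no camera call; for the wrist camera it gives the pose at the moment of the call.
- ctrl.close_job(): hands the job in; it is judged then, once.
The state is a dict: "clock": time; "joint_pos": joint angles; "qvel": joint speeds; "tau": joint torques, N m; "tool_pos": TCP position; "orientation": TCP orientation; "force": force on the tool from outside, world axes, zero at the start; "moment": the same for the moment, N m; "opening": finger opening in m; "gripper_force": force on a finger pad.
Only numpy, scipy, OpenCV 4.12 (cv2) and the standard library are available. Lean on these libraries where they do the work, as an engineer would, in place of code of your own. Each camera call takes 0.05 s, during which the arm holds its last target. There are 200 camera calls.

## Working session

There is one attempt and no reset: what is moved stays moved. The work goes in short steps, Python scripts to look and compute and a tool call to move; the robot and the scene stay as the last step left them, time stands still between calls to the robot, and variables do not carry over. Pictures are saved under pics/ and viewed, at most 10 in all, crops included, and the job is handed in when it is done.

Besides the shell and the picture viewer there is one more tool, called after ">>>" as name(argument=value, ...) on one line, values as JSON. move_arm: Moves the arm, as the interface text tells. Its arguments: {"type":"object","properties":{"moves":{"type":"array"}},"required":["moves"]}

```bash
mkdir -p pics; cat > h.py <<'E'
import numpy as np, cv2
from plant import ctrl, vision
from scipy.spatial.transform import Rotation as Ro
def snap(n):
    m=vision.camera_model(n); p,d=vision.snapshot(n); return p,d,m
def pts(d,m):
    f=192/np.tan(np.radians(m['vertical_fov']/2)); v,u=np.mgrid[:384,:512]
    c=np.stack([(u-m['cx'])/f*d,(v-m['cy'])/f*d,d],-1); T=np.array(m['cam_to_world'])
    w=c@T[:3,:3].T+T[:3,3]; w[d==0]=np.nan; return w
def save(n,p,s=1.5): cv2.imwrite('pics/'+n,cv2.resize(p[:,:,::-1],None,fx=s,fy=s))
E
python3 - <<'E'
from h import *
for n in('scene','top'):
    p,d,m=snap(n); np.savez(n+'.npz',p=p,w=pts(d,m),T=m['cam_to_world'],k=[m['vertical_fov'],m['cx'],m['cy']]); save(n+'0.png',p)
    print(n,m)
print(ctrl.get_obs())
E
```

```text
scene {'vertical_fov': 44.39677239169819, 'cx': 247.48750888904834, 'cy': 192.77105265734772, 'cam_to_world': array([[ 0.16238462,  0.71402096, -0.68103253,  1.40400996],
       [ 0.98654368, -0.1308071 ,  0.0980871 , -0.08570547],
       [-0.01904765, -0.68779617, -0.72565392,  0.96485799],
       [ 0.        ,  0.        ,  0.        ,  1.        ]])}
top {'vertical_fov': 52.85670468565811, 'cx': 251.7542910950036, 'cy': 192.64807070116217, 'cam_to_world': array([[ 0.11729926, -0.97227274,  0.20230324,  0.3543896 ],
       [-0.99309055, -0.11555086,  0.02047339,  0.04267627],
       [ 0.0034706 , -0.20330695, -0.9791089 ,  1.04383251],
       [ 0.        ,  0.        ,  0.        ,  1.        ]])}
{'clock': 0.1, 'joint_pos': array([ 9.36854468e+01,  2.05890167e+01,  6.39270920e-01, -1.80868450e-02,
       -7.01361909e+01, -1.65059683e+01]), 'qvel': array([ 0.01744138, -0.03978569,  0.15384191,  0.07073169, -0.08111683,
       -0.02130039]), 'tau': array([-1.21977155e-03, -5.84162164e+01,  2.93753707e+01,  7.01557919e+00,
        1.01952895e-02, -4.41261909e-05]), 'tool_pos': array([0.14972043, 0.65774881, 0.23369813]), 'orientation': array([ 1.79912773e+02, -8.11531349e-03, -1.28266737e+01]), 'force': array([ 0.26275258,  0.16841718, -1.26683343]), 'moment': array([-0.05828042, -0.02997213, -0.04007071]), 'gripper_force': 0.0, 'opening': 0.08769259695570021}
```

View pics/scene0.png

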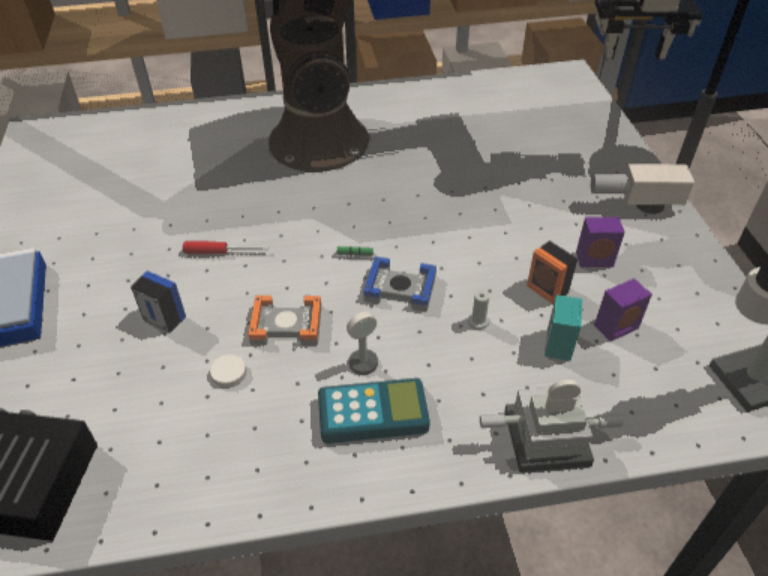

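View pics/top0.png

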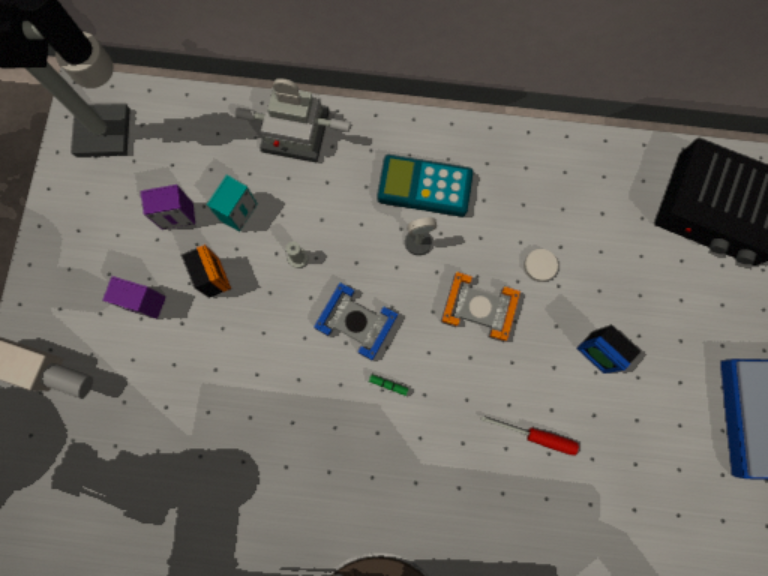

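Pictures: blue cell at top (609,350), scene (158,300), glass toward robot/left. The orange cell is at top (207,270), scene (552,272), glass toward -y. Look-alikes are purple at top (135,297) and (168,207), and turquoise at (232,203). The nests are at top (357,322) blue and (481,307) orange, with the lens post at (420,238).

```bash
cat > meas.py <<'E'
from h import *
def load(n):
    z=np.load(n+'.npz'); return z['p'],z['w']
def rect(w,mask):
    q=w[mask][:,:2]; 
    r=cv2.minAreaRect((q*1000).astype(np.float32)); return np.round(r[0],1),np.round(r[1],1),round(r[2],1),len(q),np.round(np.median(w[mask],0),3)
def zone(w,x,y,r): return np.hypot(w[...,0]-x,w[...,1]-y)<r
E
python3 - <<'E'
from meas import *
for n,f in(('top',None),('scene',None)):
    p,w=load(n); hsv=cv2.cvtColor(p,cv2.COLOR_RGB2HSV); H,S,V=[hsv[...,i].astype(int) for i in range(3)]
    px={'blue':(609,350),'or':(207,270),'bn':(357,322),'on':(481,307),'lens':(420,240),'ped':(293,255),'pur1':(135,297),'pur2':(168,205),'tq':(232,203),'lvl':(390,384),'cap':(541,264),'drv':(530,432),'meter':(425,185)} if n=='top' else {'blue':(158,300),'or':(552,272),'bn':(400,282),'on':(286,320),'lens':(362,340)}
    c={k:w[int(v/1.5),int(u/1.5)] for k,(u,v) in px.items()}
    print(n,{k:np.round(v,3).tolist() for k,v in c.items()})
    blue=(H>105)&(H<125)&(S>120); orr=(H>5)&(H<18)&(S>150); z=w[...,2]
    for k,m in(('bn',blue),('on',orr)):
        mm=m&zone(w,c[k][0],c[k][1],.09)&(abs(z-.029)<.006); print(k,rect(w,mm))
    for k in [x for x in ('blue','or','pur1','pur2','tq') if x in c]:
        a=c[k]; mm=zone(w,a[0],a[1],.075)&(abs(z-.09)<.006); print(k,rect(w,mm),np.round(w[mm][:,2].mean(),4))
        if k in('blue','or'):
            for side,ms in(('face',blue if k=='blue' else orr),):
                q=zone(w,a[0],a[1],.08)&ms&(z>.02)&(z<.08); print('  col pts',q.sum(),np.round(np.nanmedian(w[q],0),3) if q.any() else '')
    if n=='top':
        for k in('lens','ped'):
            mm=zone(w,c[k][0],c[k][1],.04)&(z>.012); print(k,rect(w,mm),np.nanmax(z[mm]))
    print('bench z',np.nanmedian(z[(S<40)&(V>100)&(abs(z)<.02)]))
E
```

```text
top {'blue': [0.495, -0.327, 0.091], 'or': [0.55, 0.353, 0.091], 'bn': [0.504, 0.094, 0.019], 'on': [0.558, -0.123, 0.016], 'lens': [0.663, -0.002, 0.032], 'ped': [0.599, 0.217, 0.067], 'pur1': [0.49, 0.464, 0.091], 'pur2': [0.658, 0.44, 0.091], 'tq': [0.673, 0.332, 0.092], 'lvl': [0.4, 0.023, 0.023], 'cap': [0.647, -0.225, 0.019], 'drv': [0.348, -0.223, 0.026], 'meter': [0.768, 0.001, 0.037]}
bn (array([503.8,  96.5]), array([117.7,  92.7]), 67.6, 412, array([0.504, 0.109, 0.03 ]))
on (array([ 556.7, -121.6]), array([119.1,  93.2]), 79.2, 420, array([ 0.555, -0.147,  0.03 ]))
blue (array([ 501.7, -339.4]), array([64.6, 45.5]), 51.6, 489, array([ 0.501, -0.338,  0.091])) 0.0913
  col pts 72 [ 0.503 -0.308  0.052]
or (array([555.9, 367.7]), array([65.5, 43.7]), 31.2, 438, array([0.555, 0.367, 0.091])) 0.0911
  col pts 101 [0.545 0.345 0.048]
pur1 (array([494.2, 483.7]), array([65.6, 45.1]), 79.7, 466, array([0.494, 0.483, 0.091])) 0.0909
pur2 (array([671.5, 429.4]), array([ 49.4, 122.2]), 12.4, 453, array([0.665, 0.454, 0.091])) 0.0908
tq (array([685.9, 343.2]), array([46.2, 65.3]), 6
[... 237 characters left out ...]
0.069])) 0.07459207068059981
bench z 0.0012764334360031437
scene {'blue': [0.534, -0.331, 0.081], 'or': [0.574, 0.361, 0.064], 'bn': [0.502, 0.097, 0.013], 'on': [0.558, -0.121, 0.015], 'lens': [0.673, 0.001, 0.07]}
bn (array([505.6,  97.9]), array([118.3,  91.9]), 68.2, 249, array([0.509, 0.111, 0.029]))
on (array([ 560.1, -121. ]), array([118.5,  90.3]), 79.4, 288, array([ 0.564, -0.097,  0.029]))
blue (array([ 502.4, -338.1]), array([68.8, 47.6]), 52.5, 345, array([ 0.505, -0.338,  0.09 ])) 0.0897
  col pts 13 [ 0.513 -0.306  0.039]
or (array([557.2, 367.3]), array([65.7, 48.3]), 32.6, 306, array([0.559, 0.368, 0.089])) 0.0891
  col pts 5 [0.589 0.376 0.056]
bench z -0.0001626704658375111
```

Choices: blue cell (0.502,-0.339), with its glass toward heading 142°. Orange cell (0.557,0.368), with its glass toward -59°. The sizes and heights match the given 64x44, 90 mm and 119x93, 29 mm. I'll check the choice in one close crop and write the planner.

```bash
cat > plan.py <<'E'
from h import *
def hd(a): return np.array([np.cos(np.radians(a)),np.sin(np.radians(a)),0])
UP=np.array([0,0,1.])
def pose(g,yaw,tau,back=0):
    t=np.radians(tau); x=hd(yaw)*np.cos(t)+UP*np.sin(t); a=hd(yaw)*np.sin(t)-UP*np.cos(t)
    return np.stack([x,np.cross(a,x),a],1), np.array(g)+a*(.011-back)
def cur():
    o=ctrl.get_obs(); return Ro.from_euler('xyz',o['orientation'],degrees=True).as_matrix(),np.array(o['tool_pos'])
def row(A,B,n=None,name=''):
    R=A[0].T@B[0]; p=A[0].T@(B[1]-A[1]); rv=Ro.from_matrix(R).as_rotvec()
    if n is None: n=int(np.ceil(max(np.linalg.norm(rv)/.13,np.linalg.norm(p)/.042,1)))
    M=sum(Ro.from_rotvec(rv/n*k).as_matrix() for k in range(n)); t=np.linalg.solve(M,p)
    print(name,'n',n,'shift cm',np.round(t*100,2),'rot',np.round(rv/n,4)); 
def seq(A,*Bs):
    for i,B in enumerate(Bs): row(A,B,name=i); A=B
BC=np.array([.502,-.339,0]); by=-38.3; OC=np.array([.5565,.3675,0]); oy=-58.6
BN=np.array([.5045,.097,0]); bny=-112.1; ON=np.array([.558,-.1213,0]); ony=-100.7
bg=BC+hd(by)*-.006+UP*.057; bgrasp=lambda b=0:pose(bg,by,50,b)
E
python3 - <<'E'
from plan import *
from meas import *
p,w=load('scene'); a=p[130:250,340:440]; b=p[160:240,70:140]
a=cv2.resize(a,(400,480),interpolation=2); b=cv2.resize(b,(350,400),interpolation=2); b=cv2.copyMakeBorder(b,0,80,0,0,0)
save('crop.png',np.hstack([a,b]),1)
pt,wt=load('top')
for nm,c in(('p1',(.494,.484)),('p2',(.665,.455)),('tq',(.686,.343))):
    m=zone(wt,*c,.045)&(abs(wt[...,2]-.09)<.006); q=wt[m][:,:2]-OC[:2]
    print(nm,rect(wt,m),'along h',np.round([(q@hd(oy)[:2]).min(),(q@hd(oy)[:2]).max()],3),'across',np.round([(q@hd(31.4)[:2]).min(),(q@hd(31.4)[:2]).max()],3))
seq(cur(),pose([.5,.2,.31],-25,0),pose([.52,-.1,.3],-35,10),bgrasp(.13),bgrasp(0))
E
```

```text
p1 (array([494.2, 483.7]), array([65.6, 45.1]), 79.7, 466, array([0.494, 0.483, 0.091])) along h [-0.167 -0.094] across [-0.029  0.044]
p2 (array([665.2, 456.4]), array([46., 65.]), 17.9, 437, array([0.665, 0.456, 0.091])) along h [-0.055  0.017] across [0.111 0.168]
tq (array([685.9, 343.2]), array([46.2, 65.3]), 66.8, 425, array([0.685, 0.342, 0.091])) along h [0.051 0.125] across [0.063 0.131]
0 n 14 shift cm [ 3.42  2.31 -0.46] rot [ 0.0001 -0.      0.0152]
1 n 8 shift cm [2.07 3.15 0.29] rot [-0.0019  0.0218  0.0218]
2 n 7 shift cm [-0.67  2.84  2.22] rot [-0.0042  0.0997  0.0073]
3 n 4 shift cm [-0.    0.    3.25] rot [0. 0. 0.]
```

View pics/crop.png

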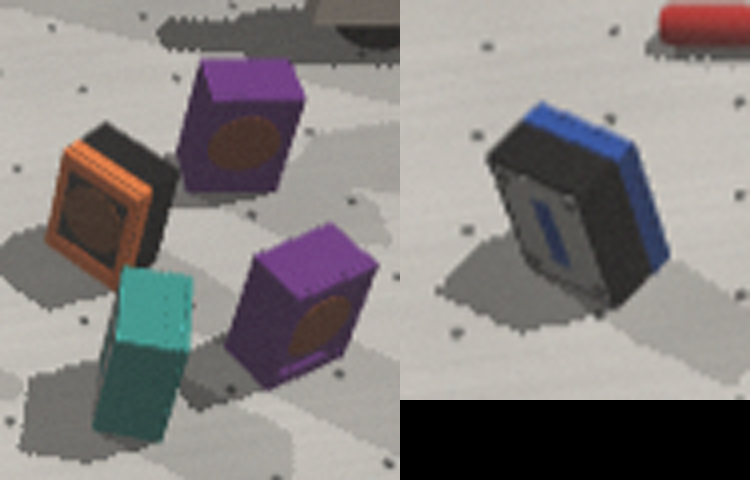

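The crop confirms it: left is the orange bezel with amber glass (crop (95,210)), with purple and turquoise beside it. Right is the blue cell seen from its back, with the silver plate and blue stripe (548,240).

>>> move_arm(moves=[8.7,3.42,2.31,-0.46,0,0,0.015,8.7,3.42,2.31,-0.46,0,0,0.015,8.7,3.42,2.31,-0.46,0,0,0.015,8.7,3.42,2.31,-0.46,0,0,0.015,8.7,3.42,2.31,-0.46,0,0,0.015,8.7,3.42,2.31,-0.46,0,0,0.015,8.7,3.42,2.31,-0.46,0,0,0.015])

```text
clock: 0.8
tool_pos: [0.3383, 0.4371, 0.2667]
orientation: [180.0, 0.0, -18.9]
force: [-0.0, -0.0, -1.2]
opening: 0.087
gripper_force: 0.0
```

>>> move_arm(moves=[8.7,3.42,2.31,-0.46,0,0,0.015,8.7,3.42,2.31,-0.46,0,0,0.015,8.7,3.42,2.31,-0.46,0,0,0.015,8.7,3.42,2.31,-0.46,0,0,0.015,8.7,3.42,2.31,-0.46,0,0,0.015,8.7,3.42,2.31,-0.46,0,0,0.015,8.7,3.42,2.31,-0.46,0,0,0.015])

```text
clock: 1.5
tool_pos: [0.5018, 0.1993, 0.299]
orientation: [180.0, 0.0, -24.9]
force: [0.9, 1.2, 0.0]
opening: 0.0866
gripper_force: 0.0
```

>>> move_arm(moves=[8.7,2.07,3.15,0.29,-0.002,0.022,0.022,8.7,2.07,3.15,0.29,-0.002,0.022,0.022,8.7,2.07,3.15,0.29,-0.002,0.022,0.022,8.7,2.07,3.15,0.29,-0.002,0.022,0.022,8.7,2.07,3.15,0.29,-0.002,0.022,0.022,8.7,2.07,3.15,0.29,-0.002,0.022,0.022,8.7,2.07,3.15,0.29,-0.002,0.022,0.022,8.7,2.07,3.15,0.29,-0.002,0.022,0.022])

```text
clock: 2.3
tool_pos: [0.523, -0.1016, 0.289]
orientation: [180.0, -10.1, -35.0]
force: [0.6, -0.3, 0.3]
opening: 0.087
gripper_force: 0.0
```

```bash
python3 - <<'E'
from plan import *
o=ctrl.get_obs(); print(o['clock'],o['joint_pos'].round(1),cur()[1])
seq(cur(),bgrasp(.13),bgrasp(0))
E
```

```text
2.3 [ 15.8  -0.6 -22.7   8.9 -61.7  35.4] [ 0.52298122 -0.10156012  0.28904986]
0 n 7 shift cm [-0.69  2.85  2.21] rot [-0.0041  0.0994  0.0073]
1 n 4 shift cm [-0.    0.    3.25] rot [0. 0. 0.]
```

>>> move_arm(moves=[8.7,-0.69,2.85,2.21,-0.004,0.0994,0.0073,8.7,-0.69,2.85,2.21,-0.004,0.0994,0.0073,8.7,-0.69,2.85,2.21,-0.004,0.0994,0.0073,8.7,-0.69,2.85,2.21,-0.004,0.0994,0.0073,8.7,-0.69,2.85,2.21,-0.004,0.0994,0.0073,8.7,-0.69,2.85,2.21,-0.004,0.0994,0.0073,8.7,-0.69,2.85,2.21,-0.004,0.0994,0.0073,8.7,0,0,0,0,0,0])

```text
clock: 3.1
tool_pos: [0.4835, -0.3035, 0.2698]
orientation: [179.0, -37.9, -38.7]
force: [-1.1, -0.1, -1.6]
opening: 0.0869
gripper_force: 0.0
```

```bash
python3 - <<'E'
from plan import *
from meas import zone,rect
p,d,m=snap('wrist'); save('w1.png',p,1.2); w=pts(d,m)
mm=zone(w,BC[0],BC[1],.06)&(abs(w[...,2]-.09)<.004); print(rect(w,mm))
o=ctrl.get_obs(); print(o['clock'],o['joint_pos'].round(1),cur()[1])
row(cur(),bgrasp(.13),1); row(bgrasp(.13),bgrasp(0))
E
```

```text
(array([ 510.5, -345.1]), array([63.1, 23.1]), 52.0, 944, array([ 0.51 , -0.345,  0.091]))
3.15 [-14.7  -9.6 -58.2  68.  -16.5   3.5] [ 0.48367135 -0.30183463  0.2689679 ]
 n 1 shift cm [-13.01   1.69   7.08] rot [ 0.0204  0.2133 -0.0018]
 n 4 shift cm [-0.    0.    3.25] rot [0. 0. 0.]
```

View pics/w1.png

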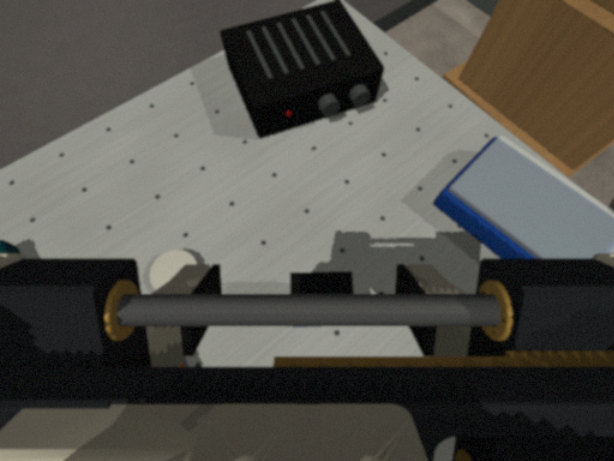

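The wrist view shows only the bench beyond, with the cap at (175,270), because joint 3 reached its limit. I'll use a 40° tilt and come down vertically instead.

```bash
sed -i '/^bg=/d' plan.py; cat >> plan.py <<'E'
bg=BC+hd(by)*-.006+UP*.057; bgrasp=lambda up=0,t=40:pose(bg+UP*up,by,t)
E
python3 - <<'E'
from plan import *
seq(cur(),bgrasp(.17),bgrasp(.08),bgrasp())
E
```

```text
0 n 2 shift cm [-0.05  0.84  3.18] rot [ 0.0101  0.0194 -0.0018]
1 n 3 shift cm [-1.93 -0.    2.3 ] rot [0. 0. 0.]
2 n 2 shift cm [-2.57 -0.    3.06] rot [0. 0. 0.]
```

>>> move_arm(moves=[8.7,-0.05,0.84,3.18,0.01,0.0194,-0.0018,8.7,-0.05,0.84,3.18,0.01,0.0194,-0.0018,8.7,0,0,0,0,0,0])

```text
clock: 3.45
tool_pos: [0.5092, -0.3321, 0.2529]
orientation: [179.3, -37.8, -37.9]
force: [-1.2, -0.3, -0.4]
opening: 0.087
gripper_force: 0.0
```

```bash
python3 - <<'E'
from plan import *
o=ctrl.get_obs(); print(o['clock'],o['joint_pos'].round(1),cur()[1],bgrasp(.17)[1])
seq(cur(),bgrasp(.17),bgrasp(.08),bgrasp())
E
```

```text
3.45 [-31.4  -4.8 -57.5  93.6  -4.7  -8.7] [ 0.50916325 -0.33211838  0.25288633] [ 0.50284023 -0.33966357  0.21857351]
0 n 1 shift cm [-2.13  0.95  2.7 ] rot [0.0083 0.0383 0.0062]
1 n 3 shift cm [-1.93 -0.    2.3 ] rot [0. 0. 0.]
2 n 2 shift cm [-2.57 -0.    3.06] rot [0. 0. 0.]
```

Joint 5 is nearly straight at this outward tilt (wrist singularity), so I'll grasp with 25° of tilt. At placing the body's low corner then falls beyond the nest end, so a 65° lean is still clear.

```bash
sed -i '/^bg=/d' plan.py; cat >> plan.py <<'E'
bg=BC+hd(by)*-.006+UP*.060; bgrasp=lambda up=0,t=25:pose(bg+UP*up,by,t)
E
python3 - <<'E'
from plan import *
seq(cur(),bgrasp(.19),bgrasp(.08),bgrasp())
E
```

```text
0 n 2 shift cm [-0.48  0.49  0.46] rot [ 0.0045 -0.1118  0.0025]
1 n 3 shift cm [-1.55 -0.    3.32] rot [0. 0. 0.]
2 n 2 shift cm [-1.69 -0.    3.63] rot [0. 0. 0.]
```

>>> move_arm(moves=[8.7,-0.24,0.25,0.23,0.002,-0.0559,0.0012,8.7,-0.24,0.25,0.23,0.002,-0.0559,0.0012,8.7,-0.24,0.25,0.23,0.002,-0.0559,0.0012,8.7,-0.24,0.25,0.23,0.002,-0.0559,0.0012,8.7,0,0,0,0,0,0])

```text
clock: 3.95
tool_pos: [0.5141, -0.3542, 0.2674]
orientation: [179.3, -33.1, -38.8]
force: [1.6, 0.3, 0.4]
opening: 0.0869
gripper_force: 0.0
```

```bash
python3 - <<'E'
from plan import *
o=ctrl.get_obs(); print(o['clock'],o['joint_pos'].round(1),cur()[1],bgrasp(.19)[1])
seq(cur(),bgrasp(.19),bgrasp(.08),bgrasp())
E
```

```text
3.95 [-12.2  -2.6 -45.6  41.9 -22.5  27.5] [ 0.51414048 -0.35418829  0.26740449] [ 0.50093961 -0.33816256  0.24003061]
0 n 2 shift cm [-1.58 -0.22  0.65] rot [ 0.0084 -0.0703 -0.0044]
1 n 3 shift cm [-1.55 -0.    3.32] rot [0. 0. 0.]
2 n 2 shift cm [-1.69 -0.    3.63] rot [0. 0. 0.]
```

>>> move_arm(moves=[8.7,-1.05,-0.14,0.43,0.006,-0.047,-0.003,8.7,-1.05,-0.14,0.43,0.006,-0.047,-0.003,8.7,-1.05,-0.14,0.43,0.006,-0.047,-0.003,8.7,0,0,0,0,0,0])

```text
clock: 4.35
tool_pos: [0.5002, -0.3406, 0.2411]
orientation: [179.7, -25.2, -38.1]
force: [0.8, 0.3, 0.5]
opening: 0.0871
gripper_force: 0.0
```

```bash
python3 - <<'E'
from plan import *
o=ctrl.get_obs(); print(o['clock'],o['joint_pos'].round(1),cur()[1],bgrasp(.19)[1])
seq(cur(),bgrasp(.19),bgrasp(.08),bgrasp())
E
```

```text
4.35 [ -9.5  -0.  -37.8  23.1 -32.   43.8] [ 0.50024557 -0.34055788  0.24105654] [ 0.50093961 -0.33816256  0.24003061]
0 n 1 shift cm [-0.13 -0.23  0.05] rot [ 0.0037 -0.0032  0.0034]
1 n 3 shift cm [-1.55 -0.    3.32] rot [0. 0. 0.]
2 n 2 shift cm [-1.69 -0.    3.63] rot [0. 0. 0.]
```

>>> move_arm(moves=[8.7,-0.13,-0.23,0.05,0.004,-0.003,0.003,8.7,-1.55,0,3.32,0,0,0,8.7,-1.55,0,3.32,0,0,0,8.7,-1.55,0,3.32,0,0,0,8.7,0,0,0,0,0,0])

```text
clock: 4.85
tool_pos: [0.5, -0.349, 0.1517]
orientation: [179.1, -25.7, -38.2]
force: [-1.5, -0.6, -0.6]
opening: 0.0873
gripper_force: 0.0
```

```bash
python3 - <<'E'
from plan import *
from meas import zone,rect
p,d,m=snap('top'); w=pts(d,m); mm=zone(w,BC[0],BC[1],.06)&(abs(w[...,2]-.09)<.005); print(rect(w,mm))
o=ctrl.get_obs(); print(o['clock'],o['joint_pos'].round(1),cur()[1],bgrasp(.08)[1])
seq(cur(),bgrasp())
E
```

```text
(array([ 492.6, -320.9]), array([10. ,  7.6]), 60.5, 18, array([ 0.492, -0.321,  0.091]))
4.9 [-16.6   5.7 -51.3  48.2 -13.6  22.7] [ 0.49997099 -0.35025098  0.15338945] [ 0.50093961 -0.33816256  0.13003061]
0 n 3 shift cm [-1.69 -0.36  3.01] rot [ 0.0051 -0.0045 -0.0009]
```

Joint 5 gets close to singular again low down with this near-radial outward tilt. New plan: pick the cell up vertically, turn it about its vertical axis, and stand it back down gently. The final tilted grasp is then sideways, which the wrist handles well, and matches the nest heading.

```bash
python3 - <<'E'
from plan import *
G=BC+UP*.062
seq(cur(),pose(G+UP*.09,by,0),pose(G,by,0))
E
```

```text
0 n 4 shift cm [-0.22 -0.25  0.26] rot [ 0.0036 -0.1125 -0.0015]
1 n 3 shift cm [0. 0. 3.] rot [0. 0. 0.]
```

>>> move_arm(moves=[8.7,-0.15,-0.17,0.17,0.002,-0.075,-0.001,8.7,-0.15,-0.17,0.17,0.002,-0.075,-0.001,8.7,-0.15,-0.17,0.17,0.002,-0.075,-0.001,8.7,-0.15,-0.17,0.17,0.002,-0.075,-0.001,8.7,-0.15,-0.17,0.17,0.002,-0.075,-0.001,8.7,-0.15,-0.17,0.17,0.002,-0.075,-0.001,8.7,0,0,0,0,0,0])

```text
clock: 5.6
tool_pos: [0.5066, -0.3489, 0.1485]
orientation: [179.5, -3.1, -38.8]
force: [-0.2, 1.0, -0.3]
opening: 0.0868
gripper_force: 0.0
```

```bash
python3 - <<'E'
from plan import *
o=ctrl.get_obs(); print(o['clock'],o['joint_pos'].round(1),cur()[1])
G=BC+UP*.062
seq(cur(),pose(G+UP*.09,by,0),pose(G,by,0))
p,d,m=snap('wrist'); save('w2.png',p,1.2)
E
```

```text
5.6 [-15.3  17.1 -17.3   2.2 -53.   65.3] [ 0.50656463 -0.34891781  0.14849661]
0 n 1 shift cm [-1.02 -0.49  0.69] rot [ 0.0091 -0.0548 -0.0087]
1 n 3 shift cm [0. 0. 3.] rot [0. 0. 0.]
```

View pics/w2.png

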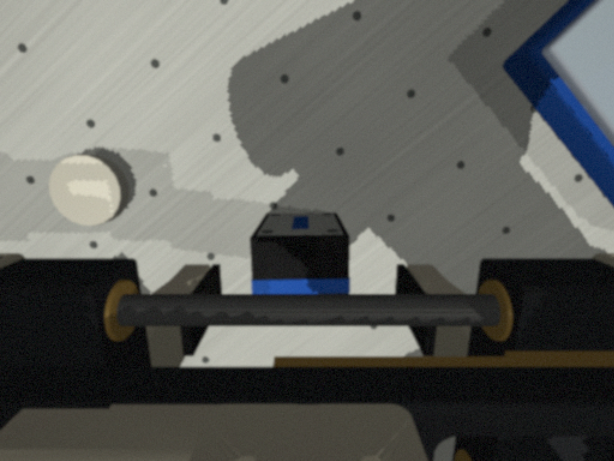

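The view shows the blue cell's top at (300,250) between the fingers at (220…397), with the back plate away from the robot as expected. Next I correct the last 10 mm, descend and grip.

>>> move_arm(moves=[8.7,-1.02,-0.49,0.6,0.009,-0.055,-0.009,8.7,0,0,0,0,0,0,8.7,0,0,3.0,0,0,0,8.7,0,0,3.0,0,0,0,8.7,0,0,3.0,0,0,0,8.7,0,0,0,0,0,0,8.7,0,0,0,0,0,0])

```text
clock: 6.35
tool_pos: [0.4987, -0.3408, 0.0519]
orientation: [179.7, -0.1, -38.3]
force: [0.2, -0.5, 0.9]
opening: 0.087
gripper_force: 0.0
```

>>> move_arm(moves=[7.5,0,0,0,0,0,0,7,0,0,0,0,0,0,6.6,0,0,0,0,0,0,6.0,0,0,0,0,0,0,5.5,0,0,0,0,0,0,5.5,0,0,0,0,0,0,5.5,0,0,0,0,0,0])

```text
clock: 7.05
tool_pos: [0.5001, -0.3411, 0.0524]
orientation: [179.8, -0.2, -38.3]
force: [0.8, 3.6, 7.3]
opening: 0.0639
gripper_force: 30.0
```

```bash
python3 - <<'E'
from plan import *
o=ctrl.get_obs(); print(o['clock'],o['joint_pos'].round(1),cur()[1],o['orientation'],o['opening'],o['gripper_force'])
G=np.array([.5,-.33,.062])
seq(cur(),pose(BC+UP*.072,by,0),pose(G+UP*.01,-112,0),pose(G,-112,0))
E
```

```text
7.05 [-15.6  23.9 -21.    0.4 -45.   67. ] [ 0.500067   -0.34113731  0.05242144] [ 1.79757606e+02 -1.72379236e-01 -3.83103258e+01] 0.06386141098307883 29.999645948410034
0 n 1 shift cm [ 0.02 -0.28 -0.86] rot [ 0.0042 -0.003  -0.0002]
1 n 10 shift cm [-0.1  -0.01  0.  ] rot [0.     0.     0.1286]
2 n 1 shift cm [0. 0. 1.] rot [0. 0. 0.]
```

>>> move_arm(moves=[5.5,0,0,-0.5,0,0,0,5.5,0,0,-0.5,0,0,0,5.5,0,0,0,0.004,-0.003,0,5.5,0,0,0,0,0,0.05,5.5,0,0,0,0,0,0.1,5.5,0,0,0,0,0,0.12,5.5,0,0,0,0,0,0.12,5.5,0,0,0,0,0,0.12])

```text
clock: 7.85
tool_pos: [0.4981, -0.341, 0.0606]
orientation: [179.8, 0.1, -67.9]
force: [-0.8, 0.4, -4.2]
opening: 0.0639
gripper_force: 30.0
```

>>> move_arm(moves=[5.5,0,0,0,0,0,0.12,5.5,0,0,0,0,0,0.12,5.5,0,0,0,0,0,0.12,5.5,0,0,0,0,0,0.12,5.5,0,0,0,0,0,0.12,5.5,0,0,0,0,0,0.12,5.5,0,0,0,0,0,0.06,5.5,0,0,0,0,0,0])

```text
clock: 8.65
tool_pos: [0.4982, -0.341, 0.0607]
orientation: [179.8, -0.0, -112.3]
force: [-0.8, 0.5, -3.7]
opening: 0.064
gripper_force: 30.0
```

```bash
python3 - <<'E'
from plan import *
o=ctrl.get_obs(); print(o['clock'],o['joint_pos'].round(1),cur()[1],o['orientation'],o['opening'],o['force'],o['moment'])
row(cur(),pose([.5,-.341,.0635],-112,0),1)
E
```

```text
8.65 [-15.9  23.4 -20.3   0.  -46.5  -6.4] [ 0.49819935 -0.34101554  0.06066016] [ 1.79764689e+02 -3.09720011e-02 -1.12306650e+02] 0.06403037256187294 [-0.77577008  0.54982055 -3.66296672] [ 0.09744454 -0.12088977 -0.00983439]
 n 1 shift cm [-0.07 -0.17  0.82] rot [ 0.0041 -0.0005 -0.0054]
```

>>> move_arm(moves=[5.5,0,0,0.3,0.004,0,-0.005,5.5,0,0,0.3,0,0,0,5.5,0,0,0.15,0,0,0,5.5,0,0,0.05,0,0,0,5.5,0,0,0,0,0,0])

```text
clock: 9.15
tool_pos: [0.4986, -0.341, 0.0529]
orientation: [-180.0, -0.0, -111.9]
force: [0.1, -0.0, -3.7]
opening: 0.0638
gripper_force: 30.0
```

>>> move_arm(moves=[5.5,0,0,0.1,0,0,0,5.5,0,0,0,0,0,0])

```text
clock: 9.35
tool_pos: [0.4989, -0.3411, 0.0525]
orientation: [-179.9, -0.0, -111.9]
force: [-1.2, 1.6, 0.6]
opening: 0.0636
gripper_force: 30.0
```

>>> move_arm(moves=[6.4,0,0,0,0,0,0,6.6,0,0,0,0,0,0,7.2,0,0,0,0,0,0,8.0,0,0,0,0,0,0,8.7,0,0,0,0,0,0,8.7,0,0,0,0,0,0,8.7,0,0,-1.0,0,0,0,8.7,0,0,-2.5,0,0,0])

```text
clock: 10.15
tool_pos: [0.4972, -0.3405, 0.0859]
orientation: [179.8, -0.0, -112.0]
force: [0.9, 0.0, -0.1]
opening: 0.0865
gripper_force: 0.0
```

>>> move_arm(moves=[8.7,0,0,-3.5,0,0,0,8.7,0,0,-3.5,0,0,0,8.7,0,0,0,0,0,0])

```text
clock: 10.45
tool_pos: [0.5015, -0.3424, 0.1635]
orientation: [-179.4, -0.1, -111.9]
force: [0.4, -0.5, 0.3]
opening: 0.0869
gripper_force: 0.0
```

```bash
python3 - <<'E'
from plan import *
from meas import zone,rect
for n in('scene','top'):
    p,d,m=snap(n); w=pts(d,m); mm=zone(w,.499,-.34,.065)&(abs(w[...,2]-.09)<.005); print(rect(w,mm))
    if n=='scene': save('s1.png',p)
o=ctrl.get_obs(); print(o['clock'],o['joint_pos'].round(1),cur()[1])
C=np.array([.4985,-.341,0]); G=C+hd(-112)*-.006+UP*.057
seq(cur(),pose(G+UP*.11,-112,45),pose(G,-112,45))
E
```

```text
(array([ 499. , -342.3]), array([48.2, 68.6]), 68.2, 333, array([ 0.502, -0.341,  0.09 ]))
(array([0., 0.]), array([0., 0.]), 0.0, 0, array([nan, nan, nan]))
10.55 [-15.8  17.2 -14.7   0.  -57.9  -6.2] [ 0.49916323 -0.34105257  0.15879914]
0 n 7 shift cm [0.03 0.01 0.  ] rot [-6.000e-04  1.122e-01 -1.000e-04]
1 n 3 shift cm [-2.59  0.    2.59] rot [0. 0. 0.]
  return _methods._mean(a, axis=axis, dtype=dtype,
  ret = um.true_divide(
```

View pics/s1.png

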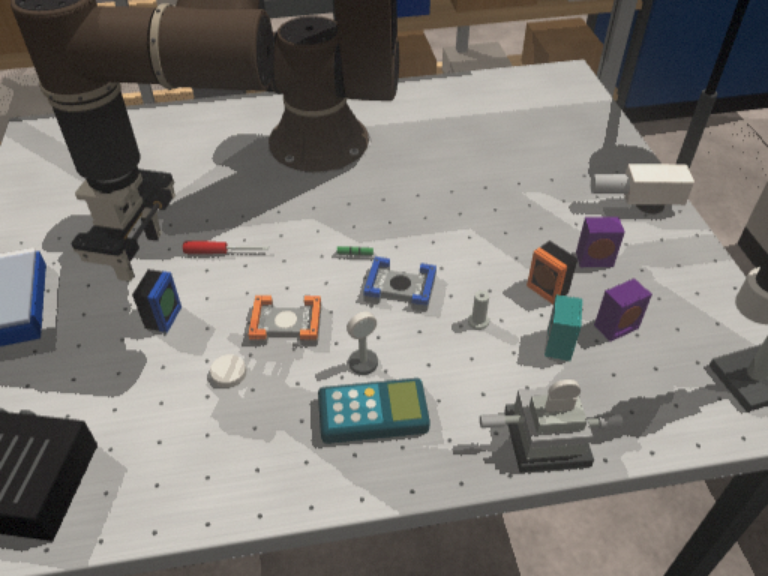

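The cell stands upright at scene (158,300), glass now facing +y, where intended. Now the 45° sideways tilt.

>>> move_arm(moves=[8.7,0.03,0,0,0,0.1122,0,8.7,0.03,0,0,0,0.1122,0,8.7,0.03,0,0,0,0.1122,0,8.7,0.03,0,0,0,0.1122,0,8.7,0.03,0,0,0,0.1122,0,8.7,0.03,0,0,0,0.1122,0,8.7,0.03,0,0,0,0.1122,0,8.7,0,0,0,0,0,0])

```text
clock: 11.35
tool_pos: [0.4972, -0.3417, 0.1551]
orientation: [179.6, -45.4, -111.5]
force: [0.4, 0.4, -1.1]
opening: 0.087
gripper_force: 0.0
```

```bash
cat >> plan.py <<'E'
C=np.array([.4988,-.3415,0]); G=C+hd(-112)*-.006+UP*.057
E
python3 - <<'E'
from plan import *
o=ctrl.get_obs(); print(o['clock'],o['joint_pos'].round(1),cur()[1],o['orientation'])
seq(cur(),pose(G+UP*.11,-112,45),pose(G,-112,45))
E
```

```text
11.35 [  3.3  23.5 -37.   46.4 -62.5 -59.5] [ 0.49715825 -0.34169853  0.15511944] [ 179.59110294  -45.37468035 -111.4850776 ]
0 n 1 shift cm [ 0.36 -0.14 -0.22] rot [ 0.0008 -0.0066  0.0063]
1 n 3 shift cm [-2.59  0.    2.59] rot [0. 0. 0.]
```

>>> move_arm(moves=[8.7,0.36,-0.14,-0.22,0,-0.007,0.006,8.7,-2.59,0,2.59,0,0,0,8.7,-2.59,0,2.59,0,0,0,8.7,-1.3,0,1.3,0,0,0,8.7,0,0,0,0,0,0])

```text
clock: 11.85
tool_pos: [0.498, -0.3447, 0.0689]
orientation: [-179.8, -44.6, -112.5]
force: [-0.7, -0.3, 0.5]
opening: 0.087
gripper_force: 0.0
```

```bash
python3 - <<'E'
from plan import *
o=ctrl.get_obs(); print(o['clock'],o['joint_pos'].round(1),cur()[1],o['orientation'])
seq(cur(),pose(G,-112,45))
E
```

```text
11.85 [  1.3  29.8 -41.2  52.4 -54.4 -68.6] [ 0.49799579 -0.34465329  0.0688676 ] [-179.80025864  -44.59377879 -112.47285439]
0 n 1 shift cm [-1.48  0.05  1.3 ] rot [ 0.0023  0.0071 -0.0059]
```

>>> move_arm(moves=[8.7,-0.74,0.05,0.65,0,0.004,-0.003,8.7,-0.7,0,0.65,0,0,0,8.7,0,0,0,0,0,0])

```text
clock: 12.15
tool_pos: [0.4994, -0.3427, 0.0506]
orientation: [-179.8, -44.8, -112.3]
force: [0.5, -0.1, 0.5]
opening: 0.0867
gripper_force: 0.0
```

>>> move_arm(moves=[7.5,0,0,0,0,0,0,7,0,0,0,0,0,0,6.6,0,0,0,0,0,0,6.0,0,0,0,0,0,0,5.5,0,0,0,0,0,0,5.5,0,0,0,0,0,0,5.5,0,0,0,0,0,0])

```text
clock: 12.85
tool_pos: [0.4994, -0.3426, 0.0512]
orientation: [-179.7, -44.9, -112.3]
force: [-1.7, 4.1, 5.7]
opening: 0.064
gripper_force: 30.0
```

```bash
python3 - <<'E'
from plan import *
o=ctrl.get_obs(); print(o['clock'],o['joint_pos'].round(1),cur()[1],o['orientation'],o['force'],pose(G,-112,45)[1])
A=cur(); B=(A[0],A[1]+UP*.17)
D=pose(np.array([.5,.0,.24]),-112,0)
gN=BN+hd(bny)*.012+UP*.043
seq(A,B,D,pose(gN+UP*.17,bny,-45),pose(gN+UP*.06,bny,-45))
E
```

```text
12.85 [  1.1  31.3 -42.   54.2 -53.2 -71. ] [ 0.49937618 -0.34264796  0.0511965 ] [-179.74955227  -44.8938061  -112.25412159] [-1.74267533  4.09608026  5.72219982] [ 0.49813388 -0.34314869  0.04922183]
0 n 5 shift cm [ 2.4  -0.01 -2.41] rot [0. 0. 0.]
1 n 9 shift cm [-3.25  1.42 -1.61] rot [-0.0003 -0.0871 -0.0003]
2 n 7 shift cm [-1.09  0.46  0.75] rot [ 1.000e-04 -1.122e-01  2.000e-04]
3 n 3 shift cm [2.59 0.   2.59] rot [0. 0. 0.]
```

>>> move_arm(moves=[5.5,0.7,0,-0.7,0,0,0,5.5,1.5,0,-1.5,0,0,0,5.5,2.4,0,-2.4,0,0,0,5.5,2.4,0,-2.4,0,0,0,5.5,2.4,0,-2.4,0,0,0,5.5,1.6,0,-1.6,0,0,0,5.5,1.0,0,-1.0,0,0,0])

```text
clock: 13.55
tool_pos: [0.4993, -0.3425, 0.2222]
orientation: [-179.6, -44.7, -112.4]
force: [0.1, -1.4, -4.7]
opening: 0.0636
gripper_force: 30.0
```

>>> move_arm(moves=[5.5,-3.25,1.42,-1.61,0,-0.0871,0,5.5,-3.25,1.42,-1.61,0,-0.0871,0,5.5,-3.25,1.42,-1.61,0,-0.0871,0,5.5,-3.25,1.42,-1.61,0,-0.0871,0,5.5,-3.25,1.42,-1.61,0,-0.0871,0,5.5,-3.25,1.42,-1.61,0,-0.0871,0,5.5,-3.25,1.42,-1.61,0,-0.0871,0,5.5,-3.25,1.42,-1.61,0,-0.0871,0])

```text
clock: 14.35
tool_pos: [0.4996, -0.0348, 0.2144]
orientation: [-180.0, -4.8, -112.1]
force: [0.4, -0.5, -3.3]
opening: 0.064
gripper_force: 30.0
```

```bash
python3 - <<'E'
from plan import *
o=ctrl.get_obs(); print(o['clock'],o['joint_pos'].round(1),cur()[1],o['orientation'],o['opening'])
gN=BN+hd(bny)*.012+UP*.043
seq(cur(),pose(gN+UP*.17,bny,-45),pose(gN+UP*.06,bny,-45))
E
```

```text
14.35 [ 21.3   5.9 -23.1   3.9 -64.2 -45.2] [ 0.4995745  -0.03484793  0.21442206] [-179.96026338   -4.78242173 -112.06422345] 0.06396836925793638
0 n 7 shift cm [-1.65  0.64  0.63] rot [-1.000e-04 -1.241e-01  1.000e-04]
1 n 3 shift cm [2.59 0.   2.59] rot [0. 0. 0.]
```

>>> move_arm(moves=[5.5,-1.65,0.64,0.63,0,-0.1241,0,5.5,-1.65,0.64,0.63,0,-0.1241,0,5.5,-1.65,0.64,0.63,0,-0.1241,0,5.5,-1.65,0.64,0.63,0,-0.1241,0,5.5,-1.65,0.64,0.63,0,-0.1241,0,5.5,-1.65,0.64,0.63,0,-0.1241,0,5.5,-1.65,0.64,0.63,0,-0.1241,0,5.5,0,0,0,0,0,0])

```text
clock: 15.15
tool_pos: [0.5028, 0.0902, 0.2037]
orientation: [179.9, 44.9, -112.4]
force: [0.3, -1.2, -4.5]
opening: 0.0641
gripper_force: 30.0
```

```bash
python3 - <<'E'
from plan import *
o=ctrl.get_obs(); print(o['clock'],o['joint_pos'].round(1),cur()[1],o['orientation'],o['opening'])
gN=BN+hd(bny)*.012+UP*.043
seq(cur(),pose(gN+UP*.16,bny,-45),pose(gN+UP*.05,bny,-45))
E
```

```text
15.15 [ -4.3   5.6 -19.7 -50.8 -60.1   6.8] [0.5028127  0.09015836 0.20368598] [ 179.85074138   44.94807972 -112.40009194] 0.06408387130141793
0 n 1 shift cm [0.4  0.1  0.79] rot [-0.0011 -0.0009 -0.0037]
1 n 3 shift cm [2.59 0.   2.59] rot [0. 0. 0.]
```

>>> move_arm(moves=[5.5,0.4,0.1,0.79,0,0,-0.004,5.5,2.6,0,2.6,0,0,0,5.5,2.6,0,2.6,0,0,0,5.5,2.6,0,2.6,0,0,0,5.5,1.0,0,1.0,0,0,0,5.5,0,0,0,0,0,0])

```text
clock: 15.75
tool_pos: [0.5028, 0.0934, 0.0693]
orientation: [-179.9, 44.5, -111.7]
force: [0.1, 0.6, -2.3]
opening: 0.064
gripper_force: 30.0
```

```bash
cat > chk.py <<'E'
from plan import *
import sys
def chk(N,nyaw,hue,name):
    # held lying cell: top-face points; coordinates in nest frame (u along z_cell heading, v across)
    o=ctrl.get_obs(); T,g=cur(); g=g-.011*T[:,2]; print(o['clock'],'g',g.round(4),o['orientation'].round(2))
    ims=[]
    for n in('top','scene'):
        p,d,m=snap(n); w=pts(d,m); q=w-N; u=q@hd(nyaw); v=q@hd(nyaw+90); z=w[...,2]
        hsv=cv2.cvtColor(p,cv2.COLOR_RGB2HSV).astype(int); col=(hsv[...,0]>hue[0])&(hsv[...,0]<hue[1])&(hsv[...,1]>120)
        near=(abs(u)<.075)&(abs(v)<.06)
        wall=near&col&(abs(z-.029)<.005)
        if wall.any(): print(n,'walls u',(np.percentile(u[wall],[.5,99.5])*1e3).round(1),'v',(np.percentile(v[wall],[.5,99.5])*1e3).round(1),wall.sum())
        for lo in np.arange(.05,.12,.01):
            k=near&(z>lo)&(z<lo+.01); 
            if k.sum()>30: print('  z%.2f'%lo,k.sum(),'u',(np.percentile(u[k],[1,99])*1e3).round(0),'v',(np.percentile(v[k],[1,99])*1e3).round(0),'colored',(k&col).sum())
        c=np.argwhere(near); a,b=np.maximum(c.min(0)-40,0),c.max(0)+40; ims.append(cv2.resize(p[a[0]:b[0],a[1]:b[1]],(400,400),interpolation=2))
        np.savez('chk_'+n+'.npz',p=p,w=w)
    save(name,np.hstack(ims),1)
E
python3 - <<'E'
from chk import *
chk(BN,bny,(105,125),'c1.png')
E
```

```text
15.75 g [0.4999 0.0862 0.0771] [-179.95   44.54 -111.74]
top walls u [-57.9  58.8] v [-46.4  46. ] 93
  z0.08 318 u [-39.  40.] v [-46.  45.] colored 52
  z0.09 619 u [-46.  43.] v [-44.  44.] colored 334
scene walls u [-60.4  55.4] v [-42.8  47.8] 147
  z0.05 61 u [-47.  41.] v [-20.  40.] colored 0
  z0.06 64 u [-47.  41.] v [-27.  50.] colored 0
  z0.07 86 u [-47.  27.] v [-24.  52.] colored 0
  z0.08 249 u [-47.  31.] v [-47.  52.] colored 8
  z0.09 442 u [-47.  39.] v [-44.  53.] colored 153
  z0.10 67 u [14. 56.] v [-53.  56.] colored 0
  z0.11 34 u [24. 53.] v [-50.  50.] colored 0
```

View pics/c1.png

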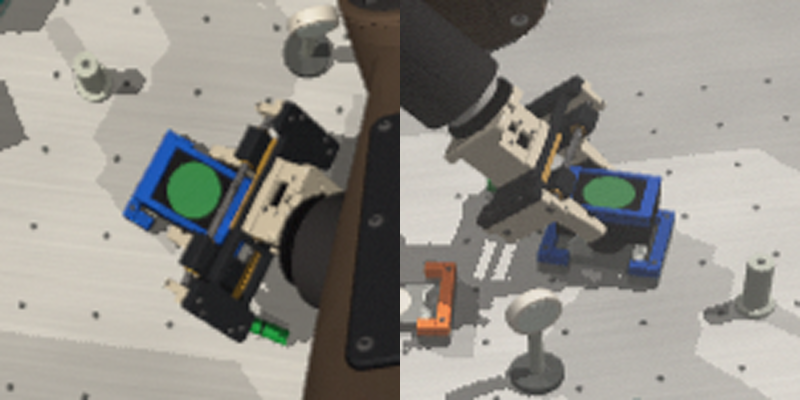

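The picture shows the cell lying glass-up above the blue nest in both views, with the bezel at top-view (190,190). Next is an exact offset of bezel against walls.

```bash
cat > off.py <<'E'
from plan import *
from meas import rect
def off(N,nyaw,hue,zlo,zhi,black=False):
    for n in('top','scene'):
        z_=np.load('chk_'+n+'.npz'); p,w=z_['p'],z_['w']; q=w-N; u=q@hd(nyaw)*1e3; v=q@hd(nyaw+90)*1e3; z=w[...,2]
        hsv=cv2.cvtColor(p,cv2.COLOR_RGB2HSV).astype(int); col=(hsv[...,0]>hue[0])&(hsv[...,0]<hue[1])&(hsv[...,1]>120)
        near=(abs(u)<75)&(abs(v)<(36 if black else 60)); uvw=np.stack([u/1e3,v/1e3,z],-1)
        for nm,k in(('wall',(abs(u)<75)&(abs(v)<60)&col&(abs(z-.029)<.005)),('cell',near&(col|black)&(z>zlo)&(z<zhi))):
            if k.sum()>10:
                r=rect(uvw,k); print(n,nm,r[:4],'zmed',r[4][2])
            if nm=='cell' and k.sum()>10:
                f=k&(u<-36); print('   far strip u min',np.percentile(u[f],3).round(1),'v',np.percentile(v[f],[2,98]).round(1)); 
                P=w[k]; A=np.c_[u[k],v[k],np.ones(len(P))]; c=np.linalg.lstsq(A,P[:,2]*1e3,rcond=None)[0]; print('   slope deg u,v',np.degrees(c[:2]).round(1),'z0',c[2].round(1))
E
python3 -c "
from off import *
off(BN,bny,(105,125),.083,.099)
A=cur(); print(A[1])
"
```

```text
top wall (array([ 0.6, -0.4]), array([ 92.5, 116.9]), 89.9, 93) zmed 0.03
top cell (array([-1.2, -0.1]), array([90.7, 64.7]), 0.6, 383) zmed 0.093
   far strip u min -46.0 v [-31.3  30.8]
   slope deg u,v [0.9 0.4] z0 92.7
scene wall (array([-2.6,  1.5]), array([ 92.1, 115.9]), 89.6, 147) zmed 0.029
scene cell (array([-3.5,  2.2]), array([64. , 89.5]), 87.8, 161) zmed 0.093
   far strip u min -47.1 v [-26.2  32.7]
   slope deg u,v [0.6 0.4] z0 93.2
[0.50454045 0.09342031 0.07238134]
```

>>> move_arm(moves=[5.5,0.1,0.05,-0.1,0,-0.01,0,5.5,0.5,0,0.5,0,0,0,5.5,0.5,0,0.5,0,0,0,5.5,0.3,0,0.3,0,0,0,5.5,0.2,0,0.2,0,0,0,5.5,0.2,0,0.2,0,0,0,5.5,0,0,0,0,0,0])

```text
clock: 16.55
tool_pos: [0.5034, 0.0922, 0.048]
orientation: [-179.6, 45.4, -111.6]
force: [-0.8, 1.1, -3.1]
opening: 0.064
gripper_force: 30.0
```

```bash
python3 - <<'E'
from chk import *
import io,contextlib
with contextlib.redirect_stdout(io.StringIO()): chk(BN,bny,(105,125),'c2.png')
from off import *
off(BN,bny,(105,125),.06,.08)
o=ctrl.get_obs();print(o['tool_pos'],o['orientation'],o['force'],o['moment'])
E
```

```text
top wall (array([-8.5, -1.1]), array([ 92.2, 100.5]), 88.3, 138) zmed 0.03
top cell (array([0.1, 1. ]), array([90.6, 65.8]), 1.1, 369) zmed 0.072
   far strip u min -45.2 v [-30.5  31.7]
   slope deg u,v [-0.2  0.6] z0 71.3
scene wall (array([-49.7,   3.7]), array([90.9, 27.1]), 83.6, 114) zmed 0.029
scene cell (array([-1.5,  2.4]), array([67.1, 91.5]), 86.7, 161) zmed 0.071
   far strip u min -45.5 v [-24.   31.4]
   slope deg u,v [-1.1  0.7] z0 70.3
[0.50342792 0.0922158  0.04832832] [-179.58577716   45.39087436 -111.61457567] [-1.2605195   0.6429544  -4.55248803] [-3.03645949  1.62794883  0.33469228]
```

>>> move_arm(moves=[5.5,0.2,0.05,0.2,0,0,0,5.5,0.2,0,0.2,0,0,0,5.5,0.15,0,0.15,0,0,0,5.5,0,0,0,0,0,0])

```text
clock: 17.05
tool_pos: [0.5034, 0.0923, 0.0404]
orientation: [-179.5, 45.4, -111.6]
force: [-0.7, -0.4, -4.3]
opening: 0.0635
gripper_force: 30.0
```

>>> move_arm(moves=[5.5,0.1,0,0.1,0,0,0,5.5,0.05,0,0.05,0,0,0,5.5,0,0,0,0,0,0])

```text
clock: 17.35
tool_pos: [0.5034, 0.0924, 0.0386]
orientation: [-179.5, 45.4, -111.6]
force: [-0.9, 1.0, -3.6]
opening: 0.0637
gripper_force: 30.0
```

>>> move_arm(moves=[5.5,0.07,0,0.07,0,0,0,5.5,0.07,0,0.07,0,0,0,5.5,0,0,0,0,0,0])

```text
clock: 17.65
tool_pos: [0.5034, 0.0924, 0.0366]
orientation: [-179.5, 45.4, -111.6]
force: [-1.0, 0.6, -3.7]
opening: 0.0639
gripper_force: 30.0
```

>>> move_arm(moves=[5.5,0.07,0,0.07,0,0,0,5.5,0,0,0,0,0,0])

```text
clock: 17.85
tool_pos: [0.5035, 0.0925, 0.0363]
orientation: [-179.5, 45.5, -111.5]
force: [-2.2, -1.1, 4.5]
opening: 0.0638
gripper_force: 30.0
```

>>> move_arm(moves=[6.5,0,0,0,0,0,0,6.8,0,0,0,0,0,0,7.4,0,0,0,0,0,0,8.2,0,0,0,0,0,0,8.7,0,0,0,0,0,0,8.7,0,0,0,0,0,0,8.7,-0.7,0,-0.7,0,0,0,8.7,-1.5,0,-1.5,0,0,0])

```text
clock: 18.65
tool_pos: [0.5023, 0.0923, 0.0661]
orientation: [-179.8, 45.4, -111.8]
force: [0.6, 0.1, 0.9]
opening: 0.0868
gripper_force: 0.0
```

>>> move_arm(moves=[8.7,-2.4,0,-2.4,0,0,0,8.7,-2.4,0,-2.4,0,0,0,8.7,-2.4,0,-2.4,0,0,0,8.7,-2.0,0,-2.0,0,0,0,8.7,-2.0,0,-2.0,0,0,0])

```text
clock: 19.15
tool_pos: [0.5015, 0.0917, 0.2276]
orientation: [-179.4, 45.4, -111.5]
force: [0.1, -0.1, -0.5]
opening: 0.0872
gripper_force: 0.0
```

```bash
cat >> plan.py <<'E'
og=OC-hd(oy)*.006+UP*.064
E
python3 - <<'E'
from chk import *
chk(BN,bny,(105,125),'c3.png')
from off import *
off(BN,bny,(105,125),.05,.07)
from meas import zone,rect
z=np.load('chk_top.npz'); w=z['w']; mm=zone(w,OC[0],OC[1],.06)&(abs(w[...,2]-.09)<.005); print('orange',rect(w,mm))
o=ctrl.get_obs(); print(o['joint_pos'].round(1))
seq(cur(),pose([.5,.2,.26],-85,0),pose(og+UP*.13,oy,40),pose(og,oy,40))
E
```

```text
19.15 g [0.4985 0.0844 0.2353] [-179.41   45.41 -111.5 ]
top walls u [-58.   58.9] v [-46.5  45.9] 201
  z0.05 497 u [-44.  35.] v [-28.  33.] colored 131
  z0.06 135 u [-45.  35.] v [-30.  33.] colored 117
scene walls u [-60.2  57.4] v [-43.6  47.9] 138
  z0.05 558 u [-46.  43.] v [-31.  36.] colored 164
  z0.06 67 u [-45.  42.] v [-29.  36.] colored 54
top wall (array([ 0.5, -0.5]), array([ 92.9, 117.3]), 89.6, 201) zmed 0.03
top cell (array([-5.1,  1.6]), array([81.2, 64.4]), 0.5, 248) zmed 0.06
   far strip u min -45.3 v [-30.5  31.1]
   slope deg u,v [-0.   0.3] z0 59.5
scene wall (array([-1.3,  1.8]), array([ 92.6, 117.9]), 89.5, 138) zmed 0.028
scene cell (array([-1. ,  2.9]), array([90.4, 65.9]), 0.5, 218) zmed 0.058
   far strip u min -45.9 v [-25.6  33.3]
   slope deg u,v [0.1 0.4] z0 58.5
orange (array([556.1, 367.7]), array([65.7, 43.8]), 31.5, 436, array([0.556, 0.368, 0.091]))
[ -4.1   3.5 -18.5 -50.1 -61.8   5. ]
0 n 8 shift cm [-1.35  0.26  0.37] rot [-0.0249  0.097  -0.0548]
1 n 7 shift cm [-2.3  -1.41  0.3 ] rot [ 0.023   0.0979 -0.0631]
2 n 4 shift cm [-2.09 -0.    2.49] rot [0. 0. 0.]
```

The blue cell is home: its top is flat at about 59 mm and it is centred in the pocket. On to the orange cell.

>>> move_arm(moves=[8.7,-1.35,0.26,0.37,-0.025,0.097,-0.055,8.7,-1.35,0.26,0.37,-0.025,0.097,-0.055,8.7,-1.35,0.26,0.37,-0.025,0.097,-0.055,8.7,-1.35,0.26,0.37,-0.025,0.097,-0.055,8.7,-1.35,0.26,0.37,-0.025,0.097,-0.055,8.7,-1.35,0.26,0.37,-0.025,0.097,-0.055,8.7,-1.35,0.26,0.37,-0.025,0.097,-0.055,8.7,-1.35,0.26,0.37,-0.025,0.097,-0.055])

```text
clock: 20.05
tool_pos: [0.499, 0.201, 0.2447]
orientation: [179.6, -0.1, -84.8]
force: [1.3, -0.4, -0.2]
opening: 0.0873
gripper_force: 0.0
```

>>> move_arm(moves=[8.7,-2.3,-1.41,0.3,0.023,0.098,-0.063,8.7,-2.3,-1.41,0.3,0.023,0.098,-0.063,8.7,-2.3,-1.41,0.3,0.023,0.098,-0.063,8.7,-2.3,-1.41,0.3,0.023,0.098,-0.063,8.7,-2.3,-1.41,0.3,0.023,0.098,-0.063,8.7,-2.3,-1.41,0.3,0.023,0.098,-0.063,8.7,-2.3,-1.41,0.3,0.023,0.098,-0.063,8.7,0,0,0,0,0,0])

```text
clock: 20.85
tool_pos: [0.5539, 0.3686, 0.1748]
orientation: [179.0, -40.2, -57.6]
force: [0.1, -1.4, -1.5]
opening: 0.087
gripper_force: 0.0
```

```bash
python3 - <<'E'
from plan import *
o=ctrl.get_obs(); print(o['clock'],o['joint_pos'].round(1),cur()[1],o['orientation'])
seq(cur(),pose(og+UP*.11,oy,40),pose(og,oy,40))
E
```

```text
20.85 [ 65.9  30.2 -16.   33.5 -72.8 -52.4] [0.55393692 0.36861041 0.17484289] [178.97190833 -40.15524361 -57.56662629]
0 n 1 shift cm [-0.34 -0.17  0.92] rot [ 0.0063 -0.0028  0.0138]
1 n 3 shift cm [-2.36 -0.    2.81] rot [0. 0. 0.]
```

>>> move_arm(moves=[8.7,-0.34,-0.17,0.92,0.006,-0.003,0.014,8.7,-2.3,0,2.75,0,0,0,8.7,-1.2,0,1.4,0,0,0,8.7,0,0,0,0,0,0])

```text
clock: 21.25
tool_pos: [0.5584, 0.3631, 0.1147]
orientation: [-179.7, -39.6, -59.3]
force: [-0.3, 0.5, -0.1]
opening: 0.087
gripper_force: 0.0
```

```bash
python3 - <<'E'
from plan import *
o=ctrl.get_obs(); print(o['clock'],o['joint_pos'].round(1),cur()[1],o['orientation'],o['force'])
seq(cur(),pose(og,oy,40))
p,d,m=snap('scene'); save('s2.png',p[100:260,300:500],4)
E
```

```text
21.25 [ 65.   33.1 -19.9  35.3 -66.4 -57.3] [0.55836003 0.36307583 0.11474221] [-179.6691776   -39.61301589  -59.31986606] [-0.25480393  0.5375945  -0.06633072]
0 n 2 shift cm [-2.03 -0.02  2.16] rot [ 0.0011  0.0034 -0.0048]
```

View pics/s2.png

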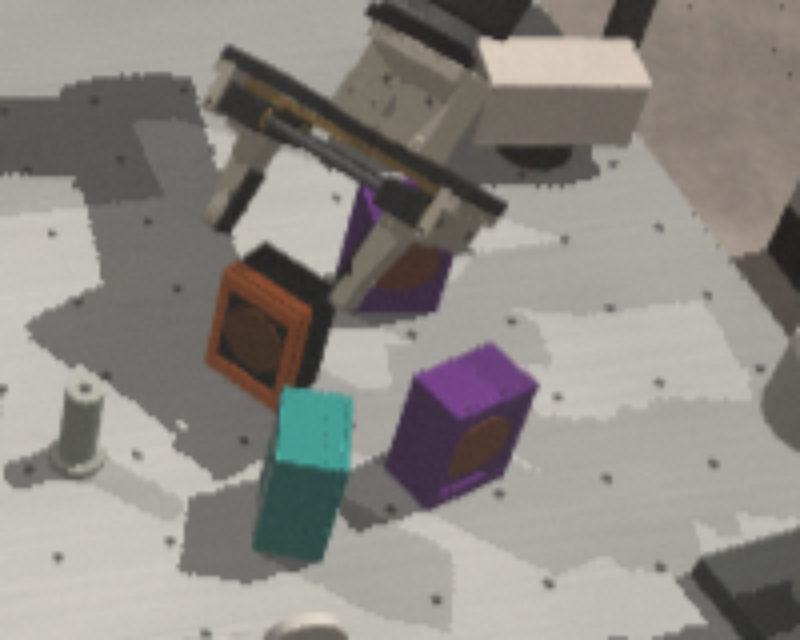

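The fingers straddle the orange cell (crop (260,320)) and purple is clear. The white boxy device at (565,90) is close to the wrist in the image, so I check its distance before going lower.

```bash
python3 - <<'E'
from meas import *
p,w=load('scene'); z=w[...,2]
m=(w[...,0]>.2)&(w[...,0]<.7)&(w[...,1]>.5)&(w[...,1]<.95)&(z>.1); print('initial scene box',m.sum(),np.nanpercentile(w[m],[1,50,99],axis=0).round(3))
p,w=load('top'); z=w[...,2]
m=(w[...,0]>.2)&(w[...,0]<.7)&(w[...,1]>.5)&(w[...,1]<.95)&(z>.05)&(z<.2); print('top',m.sum(),np.nanpercentile(w[m],[1,50,99],axis=0).round(3))
p,d,mo=snap('scene'); w=pts(d,mo); z=w[...,2]; R=(w[...,0]>.3)&(w[...,0]<.7)&(w[...,1]>.45)&(w[...,1]<.7)&(z>.1)
for y in np.arange(.45,.7,.03):
    k=R&(abs(w[...,1]-y)<.015)
    if k.any(): print(round(y,2),k.sum(),'x',np.percentile(w[k][:,0],[2,98]).round(3),'z',np.percentile(w[k][:,2],[2,98]).round(3))
E
```

```text
initial scene box 134 [[0.2   0.696 0.292]
 [0.205 0.726 0.314]
 [0.212 0.743 0.335]]
top 1451 [[0.321 0.503 0.053]
 [0.353 0.603 0.084]
 [0.513 0.671 0.093]]
0.45 518 x [0.463 0.614] z [0.156 0.336]
0.48 1014 x [0.444 0.602] z [0.165 0.38 ]
0.51 1682 x [0.306 0.527] z [0.289 0.42 ]
0.54 1323 x [0.308 0.509] z [0.317 0.464]
0.57 719 x [0.352 0.497] z [0.359 0.475]
0.6 268 x [0.457 0.48 ] z [0.389 0.468]
0.63 23 x [0.454 0.464] z [0.421 0.451]
```

>>> move_arm(moves=[8.7,-1.3,0,1.4,0,0.003,0,8.7,-1.3,0,1.4,0,0,0,8.7,-1.2,0,1.3,0,0,0,8.7,0,0,0,0,0,0])

```text
clock: 21.75
tool_pos: [0.5567, 0.3669, 0.058]
orientation: [-179.7, -39.8, -59.2]
force: [-0.4, 0.2, -0.2]
opening: 0.0868
gripper_force: 0.0
```

```bash
python3 - <<'E'
from plan import *
o=ctrl.get_obs(); print(o['clock'],cur()[1],o['orientation'],o['force'],pose(og,oy,40)[1])
seq(cur(),pose(og,oy,40))
E
```

```text
21.75 [0.55667896 0.36690357 0.0579748 ] [-179.73253221  -39.83038947  -59.17192798] [-0.37679659  0.23394416 -0.16188203] [0.55705783 0.36658613 0.05557351]
0 n 1 shift cm [-0.12 -0.02  0.21] rot [ 0.0017  0.0029 -0.0077]
```

>>> move_arm(moves=[8.0,-0.1,0,0.1,0,0,0,7.3,0,0,0,0,0,0,6.8,0,0,0,0,0,0,6.2,0,0,0,0,0,0,5.5,0,0,0,0,0,0,5.5,0,0,0,0,0,0,5.5,0,0,0,0,0,0,5.5,0,0,0,0,0,0])

```text
clock: 22.55
tool_pos: [0.5574, 0.3684, 0.0599]
orientation: [-179.4, -39.7, -59.3]
force: [-3.2, 0.5, 5.0]
opening: 0.064
gripper_force: 30.0
```

```bash
python3 - <<'E'
from plan import *
o=ctrl.get_obs(); print(o['clock'],cur()[1],o['orientation'],o['force'],o['opening'])
A=cur(); B=(A[0],A[1]+UP*.20)
D=pose(np.array([.52,.1,.27]),-80,0)
gN=ON+hd(ony)*.019+UP*.043
seq(A,B,D,pose(gN+UP*.17,ony,-50),pose(gN+UP*.03,ony,-50))
E
```

```text
22.55 [0.55736537 0.36839843 0.05990647] [-179.43319932  -39.73950091  -59.33654016] [-3.17277712  0.47544452  5.03359623] 0.06398764534757205
0 n 5 shift cm [ 2.56 -0.03 -3.08] rot [0. 0. 0.]
1 n 7 shift cm [3.19 1.94 1.29] rot [-0.0192 -0.0978  0.0499]
2 n 8 shift cm [ 3.05 -0.36 -0.48] rot [ 0.0197 -0.1079  0.0422]
3 n 4 shift cm [2.68 0.   2.25] rot [0. 0. 0.]
```

>>> move_arm(moves=[5.5,0.6,0,-0.7,0,0,0,5.5,1.2,0,-1.45,0,0,0,5.5,2.4,0,-2.9,0,0,0,5.5,2.5,0,-3.0,0,0,0,5.5,2.5,0,-3.0,0,0,0,5.5,2.3,0,-2.8,0,0,0,5.5,1.3,0,-1.5,0,0,0])

```text
clock: 23.25
tool_pos: [0.5565, 0.3681, 0.2638]
orientation: [-179.1, -39.5, -59.5]
force: [0.5, -0.2, -3.2]
opening: 0.064
gripper_force: 30.0
```

>>> move_arm(moves=[5.5,3.19,1.94,1.29,-0.019,-0.098,0.05,5.5,3.19,1.94,1.29,-0.019,-0.098,0.05,5.5,3.19,1.94,1.29,-0.019,-0.098,0.05,5.5,3.19,1.94,1.29,-0.019,-0.098,0.05,5.5,3.19,1.94,1.29,-0.019,-0.098,0.05,5.5,3.19,1.94,1.29,-0.019,-0.098,0.05,5.5,3.19,1.94,1.29,-0.019,-0.098,0.05,5.5,0,0,0,0,0,0])

```text
clock: 24.05
tool_pos: [0.5173, 0.0932, 0.2593]
orientation: [-180.0, 0.4, -80.5]
force: [-0.2, -0.0, -3.3]
opening: 0.0641
gripper_force: 30.0
```

```bash
python3 - <<'E'
from plan import *
o=ctrl.get_obs(); print(o['clock'],o['joint_pos'].round(1),cur()[1],o['orientation'],o['force'],o['opening'])
gN=ON+hd(ony)*.019+UP*.043
seq(cur(),pose(gN+UP*.17,ony,-50),pose(gN+UP*.04,ony,-50))
E
```

```text
24.05 [ 31.3   5.5 -15.7  -0.4 -68.7 -21.7] [0.5172922  0.09321104 0.25928695] [-179.98874752    0.39747007  -80.50406977] [-0.19107749 -0.01547828 -3.30790934] 0.06405110071690072
0 n 8 shift cm [ 2.97 -0.42 -0.45] rot [ 0.0193 -0.1071  0.0411]
1 n 4 shift cm [2.49 0.   2.09] rot [0. 0. 0.]
```

>>> move_arm(moves=[5.5,2.97,-0.42,-0.45,0.0193,-0.1071,0.0411,5.5,2.97,-0.42,-0.45,0.0193,-0.1071,0.0411,5.5,2.97,-0.42,-0.45,0.0193,-0.1071,0.0411,5.5,2.97,-0.42,-0.45,0.0193,-0.1071,0.0411,5.5,2.97,-0.42,-0.45,0.0193,-0.1071,0.0411,5.5,2.97,-0.42,-0.45,0.0193,-0.1071,0.0411,5.5,2.97,-0.42,-0.45,0.0193,-0.1071,0.0411,5.5,2.97,-0.42,-0.45,0.0193,-0.1071,0.0411])

```text
clock: 24.85
tool_pos: [0.561, -0.1281, 0.2075]
orientation: [-179.4, 49.9, -99.7]
force: [0.8, -0.5, -4.3]
opening: 0.0637
gripper_force: 30.0
```

>>> move_arm(moves=[5.5,0,0,0,0,0,0])

```text
clock: 24.95
tool_pos: [0.5579, -0.1311, 0.1993]
orientation: [179.2, 50.1, -101.3]
force: [-0.1, 1.1, -5.0]
opening: 0.0638
gripper_force: 30.0
```

```bash
python3 - <<'E'
from plan import *
o=ctrl.get_obs(); print(o['clock'],o['joint_pos'].round(1),cur()[1],o['orientation'],o['force'],o['opening'])
gN=ON+hd(ony)*.019+UP*.043
seq(cur(),pose(gN+UP*.15,ony,-50),pose(gN+UP*.04,ony,-50))
E
```

```text
24.95 [-27.4  25.8   3.9 -47.1 -88.3  26.9] [ 0.55788561 -0.13114276  0.19930514] [ 179.17648528   50.06990367 -101.25424955] [-0.05321907  1.13486123 -5.01692553] 0.06375776178366699
0 n 1 shift cm [1.08 0.16 0.79] rot [ 0.007   0.0013 -0.0062]
1 n 3 shift cm [2.81 0.   2.36] rot [0. 0. 0.]
```

>>> move_arm(moves=[5.5,1.08,0.16,0.79,0.007,0.001,-0.006,5.5,2.81,0,2.36,0,0,0,5.5,2.81,0,2.36,0,0,0,5.5,1.8,0,1.5,0,0,0,5.5,1.0,0,0.85,0,0,0,5.5,0,0,0,0,0,0,5.5,0,0,0,0,0,0])

```text
clock: 25.65
tool_pos: [0.5605, -0.127, 0.0841]
orientation: [-178.8, 49.6, -99.2]
force: [-0.0, 0.0, -3.5]
opening: 0.0638
gripper_force: 30.0
```

```bash
python3 - <<'E'
from chk import *
chk(ON,ony,(5,18),'c4.png')
from off import *
off(ON,ony,(5,18),.083,.11,True)
E
```

```text
25.65 g [ 0.5589 -0.1352  0.0912] [-178.78   49.65  -99.22]
top walls u [-59.3  59.6] v [-47.6  44.9] 184
  z0.09 45 u [-54.  15.] v [-29.  52.] colored 8
  z0.10 570 u [-54.  35.] v [-29.  47.] colored 74
  z0.11 275 u [-50.  47.] v [-23.  54.] colored 37
scene walls u [-60.1  58.6] v [-42.9  47.4] 238
  z0.06 39 u [-54.  33.] v [-30.  38.] colored 33
  z0.07 62 u [-54.  34.] v [ 2. 50.] colored 34
  z0.08 98 u [-54.  22.] v [-7. 52.] colored 0
  z0.09 141 u [-54.  35.] v [-44.  55.] colored 0
  z0.10 701 u [-54.  43.] v [-39.  56.] colored 50
  z0.11 169 u [-42.  65.] v [-49.  57.] colored 9
top wall (array([-0. , -1.4]), array([ 93.6, 119. ]), 89.6, 184) zmed 0.03
top cell (array([-9.1,  3.2]), array([89.6, 64.6]), 0.9, 573) zmed 0.108
   far strip u min -53.9 v [-29.2  33.6]
   slope deg u,v [2.  2.6] z0 107.7
scene wall (array([-0.6,  0.8]), array([ 95.8, 118.9]), 89.6, 238) zmed 0.028
scene cell (array([7.1, 0.2]), array([124.1,  71.6]), 0.0, 727) zmed 0.107
   far strip u min -54.3 v [-26.2  35.4]
   slope deg u,v [ 2.6 -4.3] z0 106.2
```

View pics/c4.png

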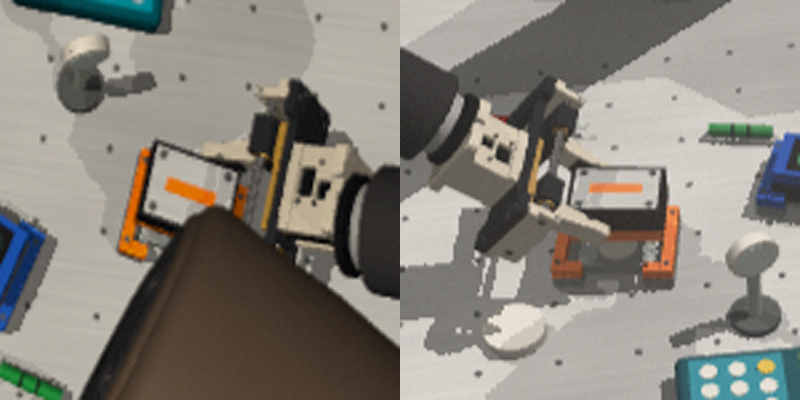

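The cell hangs back-plate up (glass down) over the orange nest, visible at (190,185) left and (615,190) right. It sits about 9 mm off along the nest and 4 mm across, so I measure level and correct.

```bash
cat > off2.py <<'E'
from plan import *
def off2(N,nyaw,zt):
    for n in('top','scene'):
        z_=np.load('chk_'+n+'.npz'); p,w=z_['p'],z_['w']; q=w-N; u=q@hd(nyaw)*1e3; v=q@hd(nyaw+90)*1e3; z=w[...,2]*1e3
        k=(u>-56)&(u<15)&(abs(v)<30)&(abs(z-zt)<6)
        for _ in range(4):
            A=np.c_[u,v,np.ones(len(u.ravel()))] if 0 else np.stack([u,v,np.ones_like(u)],-1); c=np.linalg.lstsq(A[k],z[k],rcond=None)[0]; k=k&(abs(A@c-z)<1.5)
        b=(abs(A@c-z)<3)&(u<20)&(u>-65)&(abs(v)<45)
        s=[]; 
        for lo in range(-28,28,4):
            t=b&(v>=lo)&(v<lo+4); 
            if t.sum()>5: s.append((lo+2,u[t].min()))
        s=np.array(s); f=np.polyfit(s[:,0],s[:,1],1)
        print(n,k.sum(),'slope u,v deg',np.degrees(c[:2]).round(2),'z0',c[2].round(1),'far edge u0',f[1].round(1),'yaw err',-np.degrees(f[0]).round(1),'v ext',np.percentile(v[b&(u<-20)],[.5,99.5]).round(1))
E
python3 -c "
from off2 import *
off2(ON,ony,107)
A=cur(); print(A[1],ctrl.get_obs()['orientation'])
w=A[0].T
print('world->tool', (w@hd(ony)).round(3),(w@hd(ony+90)).round(3),(w@UP).round(3))
"
```

```text
top 360 slope u,v deg [1.2 1. ] z0 109.2 far edge u0 -53.0 yaw err 0.7 v ext [-29.2  34.3]
scene 292 slope u,v deg [0.79 1.99] z0 107.8 far edge u0 -52.8 yaw err 1.3 v ext [-27.2  36.4]
[ 0.56065372 -0.12743085  0.08443541] [-178.70783226   49.64063923  -99.21478479]
world->tool [ 0.647  0.009 -0.762] [ 0.017 -1.     0.003] [-0.762 -0.015 -0.647]
```

>>> move_arm(moves=[5.5,0.26,0.21,-0.31,0.001,-0.008,0.016,5.5,0.27,0.21,-0.32,0.001,-0.009,0.017,5.5,0,0,0,0,0,0,5.5,0,0,0,0,0,0])

```text
clock: 26.15
tool_pos: [0.554, -0.1352, 0.0825]
orientation: [178.8, 50.7, -102.5]
force: [0.4, 0.1, -4.9]
opening: 0.0638
gripper_force: 30.0
```

```bash
python3 - <<'E'
from chk import *
import io,contextlib
with contextlib.redirect_stdout(io.StringIO()): chk(ON,ony,(5,18),'c5.png')
from off2 import *
from off import *
off2(ON,ony,107); off(ON,ony,(5,18),.1,.112,True)
A=cur(); print(A[1],ctrl.get_obs()['orientation'])
w=A[0].T
print('world->tool', (w@hd(ony)).round(3),(w@hd(ony+90)).round(3),(w@UP).round(3))
E
```

```text
top 344 slope u,v deg [ 0.5 -0.5] z0 107.9 far edge u0 -43.7 yaw err -0.6 v ext [-32.6  31. ]
scene 228 slope u,v deg [ 0.78 -0.72] z0 106.3 far edge u0 -43.5 yaw err 2.0 v ext [-31.4  32.7]
top wall (array([-49.9,  -1.7]), array([28.2, 94.9]), 7.1, 192) zmed 0.03
top cell (array([15.3,  1.3]), array([119.9,  68.9]), 0.4, 781) zmed 0.108
   far strip u min -44.3 v [-31.5  29.5]
   slope deg u,v [ 0.2 -0.2] z0 107.6
scene wall (array([-0.5,  3.2]), array([119.4,  93.8]), 0.1, 241) zmed 0.029
scene cell (array([14.3, -0.2]), array([ 71.1, 119.3]), 89.9, 681) zmed 0.106
   far strip u min -45.2 v [-30.6  30.6]
   slope deg u,v [ 0.3 -0.8] z0 106.0
[ 0.55413937 -0.134818    0.08249492] [ 178.84106408   50.68910153 -102.4748794 ]
world->tool [ 0.633 -0.015 -0.774] [-0.02  -1.     0.004] [-0.774  0.013 -0.633]
```

>>> move_arm(moves=[5.5,-0.04,0,0.05,0,0,-0.015,5.5,0.7,-0.01,0.57,0,0,0,5.5,0.7,-0.01,0.57,0,0,0,5.5,0.54,-0.01,0.44,0,0,0,5.5,0.3,0,0.25,0,0,0,5.5,0,0,0,0,0,0,5.5,0,0,0,0,0,0])

```text
clock: 26.95
tool_pos: [0.5545, -0.1341, 0.0534]
orientation: [179.9, 50.7, -101.1]
force: [-0.6, -0.5, -4.0]
opening: 0.0639
gripper_force: 30.0
```

```bash
python3 - <<'E'
from chk import *
import io,contextlib
with contextlib.redirect_stdout(io.StringIO()): chk(ON,ony,(5,18),'c6.png')
from off2 import *
from off import *
off2(ON,ony,77); off(ON,ony,(5,18),.07,.082,True)
A=cur(); print(A[1],ctrl.get_obs()['orientation'])
w=A[0].T
print('world->tool', (w@hd(ony)).round(3),(w@hd(ony+90)).round(3),(w@UP).round(3))
E
```

```text
top 313 slope u,v deg [-0.07  0.24] z0 78.5 far edge u0 -44.4 yaw err 0.4 v ext [-32.8  30.5]
scene 243 slope u,v deg [0.41 0.05] z0 77.5 far edge u0 -44.5 yaw err 1.7 v ext [-29.9  32.6]
top wall (array([-34.6,  -1.3]), array([49.8, 93.5]), 0.3, 185) zmed 0.03
top cell (array([-7.5,  0.8]), array([75.9, 68.3]), 0.0, 586) zmed 0.078
   far strip u min -45.4 v [-32.1  30.1]
   slope deg u,v [-0.4  0.6] z0 78.2
scene wall (array([-0.7,  1.9]), array([ 93.3, 118.7]), 90.0, 206) zmed 0.029
scene cell (array([ 4.5, -0.7]), array([ 69.8, 102.2]), 89.5, 672) zmed 0.077
   far strip u min -45.9 v [-27.9  32.4]
   slope deg u,v [ 0.1 -0.3] z0 77.1
[ 0.55468622 -0.1342147   0.05383116] [ 179.93101744   50.68632518 -101.06340525]
world->tool [ 0.634 -0.005 -0.774] [-0.004 -1.     0.004] [-0.774  0.001 -0.634]
```

>>> move_arm(moves=[5.5,0.31,0,0.25,0,0,0,5.5,0.23,0,0.19,0,0,0,5.5,0.23,0,0.19,0,0,0,5.5,0,0,0,0,0,0])

```text
clock: 27.45
tool_pos: [0.5542, -0.1339, 0.0431]
orientation: [179.8, 50.7, -101.2]
force: [-0.6, 0.6, -4.3]
opening: 0.0636
gripper_force: 30.0
```

>>> move_arm(moves=[5.5,0.16,0,0.13,0,0,0,5.5,0.16,0,0.13,0,0,0,5.5,0.08,0,0.06,0,0,0,5.5,0,0,0,0,0,0])

```text
clock: 27.85
tool_pos: [0.5544, -0.1341, 0.0383]
orientation: [179.9, 50.7, -101.1]
force: [-0.8, -1.0, -3.1]
opening: 0.0636
gripper_force: 30.0
```

>>> move_arm(moves=[5.5,0.08,0,0.06,0,0,0,5.5,0.08,0,0.06,0,0,0,5.5,0,0,0,0,0,0])

```text
clock: 28.15
tool_pos: [0.5544, -0.1342, 0.0364]
orientation: [179.9, 50.7, -101.1]
force: [0.4, 0.1, -3.4]
opening: 0.0636
gripper_force: 30.0
```

>>> move_arm(moves=[5.5,0.06,0,0.05,0,0,0,5.5,0,0,0,0,0,0])

```text
clock: 28.35
tool_pos: [0.5545, -0.1343, 0.0359]
orientation: [179.9, 50.7, -101.1]
force: [0.2, 0.1, -2.4]
opening: 0.064
gripper_force: 30.0
```

>>> move_arm(moves=[5.5,0.05,0,0.04,0,0,0,5.5,0,0,0,0,0,0])

```text
clock: 28.55
tool_pos: [0.5545, -0.1342, 0.0358]
orientation: [179.9, 50.7, -101.0]
force: [-0.8, -0.9, 4.4]
opening: 0.0643
gripper_force: 30.0
```

Contact with the floor. I release, go straight up and check.

>>> move_arm(moves=[6.5,0,0,0,0,0,0,6.8,0,0,0,0,0,0,7.4,0,0,0,0,0,0,8.2,0,0,0,0,0,0,8.7,0,0,0,0,0,0,8.7,0,0,0,0,0,0,8.7,-0.77,0,-0.63,0,0,0,8.7,-1.5,0,-1.25,0,0,0])

```text
clock: 29.35
tool_pos: [0.5537, -0.134, 0.0644]
orientation: [179.6, 50.8, -101.3]
force: [0.3, 0.1, -0.2]
opening: 0.0871
gripper_force: 0.0
```

>>> move_arm(moves=[8.7,-2.6,0,-2.1,0,0,0,8.7,-2.6,0,-2.1,0,0,0,8.7,-2.6,0,-2.1,0,0,0,8.7,-2.6,0,-2.1,0,0,0,8.7,-2.0,0,-3.0,0,0,0,8.7,0,0,-3.0,0,0,0,8.7,0,0,0,0,0,0])

```text
clock: 30.05
tool_pos: [0.5487, -0.1694, 0.2568]
orientation: [-179.5, 50.4, -100.6]
force: [0.5, 0.3, 0.6]
opening: 0.0871
gripper_force: 0.0
```

```bash
python3 - <<'E'
from chk import *
import io,contextlib
with contextlib.redirect_stdout(io.StringIO()): chk(ON,ony,(5,18),'c7.png')
from off2 import *
from off import *
off2(ON,ony,59.5); off2(BN,bny,59.5)
from meas import rect,zone
w0=np.load('scene.npz')['w']; z=np.load('chk_scene.npz'); w=z['w']
for n,(x,y) in dict(cap=(.647,-.225),lvl=(.4,.023),ped=(.61,.219),pur1=(.494,.484),pur2=(.665,.456),tq=(.686,.343),meter=(.768,.001),drv=(.348,-.2)).items():
    print(n,[rect(a,zone(a,x,y,.09 if n in('meter','drv') else .05)&(a[...,2]>.012)&(a[...,2]<.1))[:3] for a in(w0,w)])
save('fin.png',z['p'])
print(ctrl.get_obs()['tool_pos'])
E
```

```text
top 296 slope u,v deg [ 0.53 -0.27] z0 60.9 far edge u0 -44.4 yaw err 1.2 v ext [-32.5  31.6]
scene 235 slope u,v deg [ 0.44 -0.32] z0 59.3 far edge u0 -44.8 yaw err 0.0 v ext [-33.5  32.7]
top 255 slope u,v deg [-1.82 -0.88] z0 57.6 far edge u0 -44.5 yaw err 1.2 v ext [-29.9  33.2]
scene 170 slope u,v deg [-2.46 -0.32] z0 56.3 far edge u0 -44.6 yaw err 1.0 v ext [-31.7  35.3]
cap [(array([ 648. , -225.6]), array([59.1, 60.1]), 85.1), (array([ 648.8, -226.4]), array([58.6, 58.5]), 53.0)]
lvl [(array([401.8,  27.9]), array([68.6, 17.2]), 76.5), (array([401.3,  28. ]), array([68.8, 16.8]), 75.2)]
ped [(array([613.4, 219.5]), array([25.9, 25.9]), 38.9), (array([613.5, 218.8]), array([26.1, 23.9]), 22.0)]
pur1 [(array([496.3, 483.9]), array([67.5, 52.9]), 81.0), (array([495.4, 484.4]), array([67.3, 51. ]), 78.8)]
pur2 [(array([666.6, 457.7]), array([47. , 69.5]), 17.3), (array([666.9, 457.5]), array([47.7, 70.2]), 15.6)]
tq [(array([687.5, 343.3]), array([45.2, 71.4]), 66.5), (array([688.4, 342.7]), array([45. , 68.9]), 67.2)]
meter [(array([750.9,   2.5]), array([170. , 144.8]), 87.2), (array([750.8,   2.5]), array([169.7, 145. ]), 86.8)]
drv [(array([ 350.1, -215.2]), array([149.9,  23.5]), 83.1), (array([ 350.6, -215.3]), array([149.5,  24.4]), 77.8)]
[ 0.54829878 -0.16694021  0.25348664]
```

View pics/fin.png

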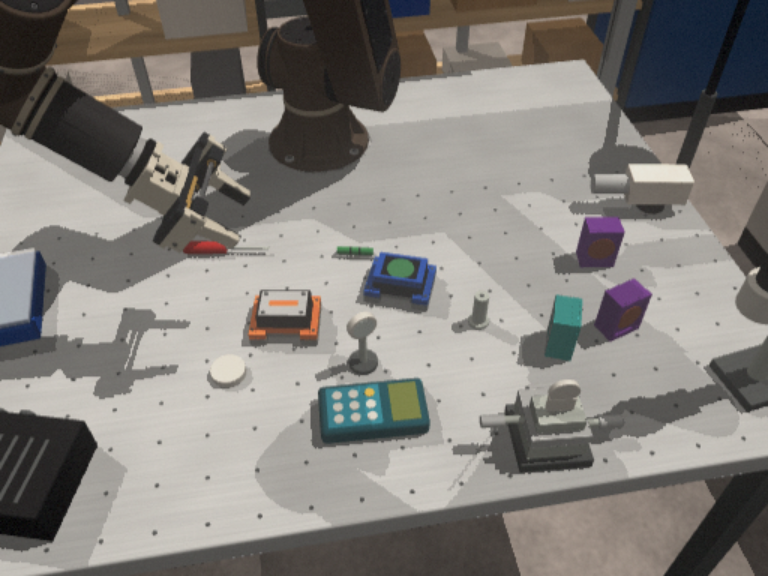

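Both cells lie in their nests: blue glass-up at (400,270), orange plate-up at (285,305). Bystanders are unchanged. One last levelness check over the full tops, then hand in.

```bash
python3 - <<'E'
from plan import *
ok=[]
for n in('top','scene'):
    p,d,m=snap(n); w=pts(d,m)
    for nm,N,y in(('orange',ON,ony),('blue',BN,bny)):
        q=w-N; u=q@hd(y)*1e3; v=q@hd(y+90)*1e3; z=w[...,2]*1e3
        f=lambda a,b,c,e: np.round(np.nanmedian(z[(u>a)&(u<b)&(v>c)&(v<e)]),1)
        print(n,nm,'ends',f(-43,-36,-28,28),f(36,43,-28,28),'sides',f(-40,40,-30,-27),f(-40,40,27,30),'mid',f(-30,30,-15,15))
        
E
```

```text
top orange ends 61.0 60.5 sides 60.3 60.5 mid 60.9
top blue ends 59.9 59.8 sides 59.6 59.3 mid 57.1
scene orange ends 59.3 59.2 sides 58.8 35.0 mid 59.2
scene blue ends 59.4 59.2 sides 58.5 13.1 mid 55.7
```

Both tops are level end to end at about 59 mm, which is fully home.

```bash
python3 -c "
from plant import ctrl
print(ctrl.close_job())"
```

```text
the job is handed in; nothing more can be done
None
```

Both cells lie flat and fully home in the nests of their own colour, blue with its glass up and orange with its glass down over the light port; nothing else moved, and the job was handed in at about 30 s.

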